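# Make up a bracket kit on the kitting tray

### The arm

A 6-joint arm with a two-finger parallel gripper is mounted at the origin on the work surface. World frame = base frame: x ahead of the robot, y to its left, z up, the work surface at z = 0. Lengths are in m, angles in rad, forces in N, time in s.
With the tool pointing down it reaches from about 0.35 to 0.975 m from the base axis. Payload 4.9 kg.
Tool frame: the origin (TCP) lies at the very end of the fingers, on their centre line; the grasp point (between the pads) lies 19 mm behind it; z points along the fingers, y is the direction in which the jaws open and shut (so a half turn about z gives the same grasp; the last joint's range is limited). The gripper opens to 85 mm and grips with 20 to 120 N. Pads are 22 mm wide; open, the fingers measure 114 mm over their backs; the gripper's body (76 mm by 85 mm) begins 54 mm behind the grasp point. The pads swing forward as they close: fully open they stand 13 mm farther back than shut.
Start: joints at [1.026, 0.053, 1.613, -0, 1.476, -0.119], TCP at [0.258, 0.569, 0.198] pointing down, gripper open.
Joint ranges: [-3.01, 3.01], [-1.01, 2.22], [0.06, 2.58], [-1.02, 4.17], [0.09, 2.62], [-3.14, 3.14]. Speed limits (rad/s): [2.57, 2.57, 3.14, 3.14, 3.14, 3.14].

### API

Orientations are given as a rotation vector (axis times angle).
In Python, from station import ctrl gives the robot as it stands.
- The arm moves only by the tool step_arm, never from a script. Its argument "moves" is a list of rows, each a list of 5 numbers: the opening, from 0 (shut) to 1 (fully open), then the shift along the world's x, y, z in m, then the turn about the world's z in degrees. A call has 1 to 20 rows; each row shifts and turns the pose as measured when the row begins; what a row does not reach is not made up. A row lasts 1/8 s, in which the tool goes at most 62.5 mm and 10.7 degrees, less where a joint would pass 70% of its speed; a pose out of reach is approached as far as the arm can. A call is refused whole if a number of a shift passes 0.0625 or a number of a turn 10.7, either way. A call with a gripper value outside its range is refused whole. The fingers move at their own pace and stop on an object; "newtons" is the grip in N (left out, the last holds). Time passes only in rows, so rows that do not move let the fingers close. It gives the time, the measured TCP pose, the force and the opening at its end, in the units of the state.
- ctrl.get_obs(): the state, without advancing time (a new reading comes with each control period).
- ctrl.get_image(name): name is "scene" or "top" or "wrist"; returns a dict with "color" (420x560x3 uint8, red, green, blue), "camera_matrix" (3x3 intrinsics, pixels), "k1" (the pictures are not rectified: a ray, as slopes to the right and down, at radius r is drawn at 1 + k1 r^2 times it, then the intrinsics apply), "R" (3x3) and "t" (3): a world point X has camera coordinates R X + t; the wrist camera has in their place "T_tool_cam" (4x4, takes a point from camera to tool coordinates, whose origin is the TCP and whose axes are the flange's). Camera axes: x right, y down, z forward; pixel columns grow to the right and rows downward; lengths in m; the calibration is good to about 2 mm. A picture is of the moment at which its call begins: read the wrist's pose just before it. There is no depth.
- ctrl.finish_job(): hands the job in, once; it reports no verdict.
Trained networks look in a picture, given as the dict that the camera call returned (one of the last four; its "shot" number tells which), for a name from the list of things; names that differ only in an ending like _2 or _b are one class to them, and where a whole thing is asked for, a point or a joint stands for the part that bears it (a point fixed in the world has none). Each returns a list of dicts, best first, with "p" (0 to 1); they miss things now and then, are a little off and sometimes report something else, mostly with a low value. They report only what shows in the picture. A call takes as long as a camera call.
- ctrl.spot_in(picture, query): "bbox" ([left, top, right, bottom] in pixels, round what is visible of it).
The state is a dict: "t": time; "q": joint angles; "dq": joint speeds; "effort": joint torques, N m; "tool_pos": TCP position; "tool_rot": TCP orientation; "contact_force": force on the tool from outside, world axes, zero at the start; "wrist_torque": the same for the moment, N m; "opening": finger opening in m.
Only numpy, scipy, OpenCV 4.12 (cv2) and the standard library are available. Lean on these libraries where they do the work, as an engineer would, in place of code of your own. Each camera call takes 0.05 s, during which the arm holds its last target.

### The job

Make up the next kit: first clear the empty cup off the kitting tray and stand it on the round black mat, then lay the copper-coloured bracket on the tray and push it flush against both the back stop and the end stop. Gently stand every jar there is upright in the middle of the spot that has the colour of its lid, and when the whole kit is in place push the green button fully in. Tip nothing over, and leave the screwdriver, the roll of tape and the white bottle alone.

Things in the scene. Friction and masses are not known exactly. Their poses are not given: they have to be found in the camera images.
- tray: Fixed kitting tray; place and heading vary. Plywood plate 220 (x) x 350 (y) x 10 mm; origin at the centre of its underside, z up. Two steel stops rise 14 mm above the plate: back stop along the far (+x) edge, inner face x = +100 mm; end stop along the left (+y) edge, inner face y = +165. Spots: a row at x = -40, 75 mm apart. Bracket flush in the corner: centre at x = 85, y = 90, length along y
- bracket_mid (a point): Centre (10 mm above its underside) of the loose copper-coloured channel bracket with dark slots on top: 150 mm long (its x), 30 wide (its y), 20 high, 0.18 kg, at first flat on the bench left of the tray. Take it across its 30 mm width; either end may meet the end stop
- cup_mid (a point): Centre, half-way up, of the empty aluminium cup: a straight open cylinder 62 mm in diameter, 48 mm high, wall 3 mm, 0.12 kg, standing upright on the tray near the back stop at the start, where the bracket has to go
- mat: Round black rubber mat fixed on the bench, 110 mm in diameter, 4 mm thick, origin at the centre of its underside
- confirm (a joint): Travel of the green push button, in m: 0 = out, 0.006 = fully in; it springs back; about 5 N pushes it fully in; counts as pressed beyond 0.004
- confirm_top (a point): Centre of the green button's top face (32 mm in diameter), which is pressed straight down; it stands on a small dark housing on the bench between the robot and the tray
- screwdriver: Bystander: red-handled screwdriver lying on the bench beyond the cardboard flat, to be left alone; origin on its underside
- tape: Bystander: yellow ring (roll of tape), 80 mm in diameter, 24 mm high, lying flat on the bench beyond the mat, to be left alone; origin at the centre of its underside
- glue: Bystander: white bottle with orange cap, 56 mm in diameter, 150 mm high, standing beyond the right end of the tray, to be left alone; origin at the centre of its underside
- jar_red_mid (a point): Centre, half-way up, of the jar of screws with the red lid: closed upright cylinder 54 mm in diameter, 66 mm high, heavy at the bottom, about 0.2 kg (varies). None when absent. Starts standing in the cardboard flat right of the tray (230 x 230 mm, floor 4 mm thick, walls 30 mm high)
- spot_red: The red spot painted on the tray: a flat coloured disc with a white ring, 60 mm in diameter, origin at its centre on the tray's top face (10 mm above the bench). Which place in the row it has varies; it is there even when its jar is absent
- jar_yellow_mid (a point): Centre, half-way up, of the jar of screws with the yellow lid: closed upright cylinder 54 mm in diameter, 66 mm high, heavy at the bottom, about 0.2 kg (varies). None when absent. Starts standing in the cardboard flat right of the tray (230 x 230 mm, floor 4 mm thick, walls 30 mm high)
- spot_yellow: The yellow spot painted on the tray: a flat coloured disc with a white ring, 60 mm in diameter, origin at its centre on the tray's top face (10 mm above the bench). Which place in the row it has varies; it is there even when its jar is absent
- jar_blue_mid (a point): Centre, half-way up, of the jar of screws with the blue lid: closed upright cylinder 54 mm in diameter, 66 mm high, heavy at the bottom, about 0.2 kg (varies). None when absent. Starts standing in the cardboard flat right of the tray (230 x 230 mm, floor 4 mm thick, walls 30 mm high)
- spot_blue: The blue spot painted on the tray: a flat coloured disc with a white ring, 60 mm in diameter, origin at its centre on the tray's top face (10 mm above the bench). Which place in the row it has varies; it is there even when its jar is absent
- jar_green_mid (a point): Centre, half-way up, of the jar of screws with the green lid: closed upright cylinder 54 mm in diameter, 66 mm high, heavy at the bottom, about 0.2 kg (varies). None when absent. Starts standing in the cardboard flat right of the tray (230 x 230 mm, floor 4 mm thick, walls 30 mm high)
- spot_green: The green spot painted on the tray: a flat coloured disc with a white ring, 60 mm in diameter, origin at its centre on the tray's top face (10 mm above the bench). Which place in the row it has varies; it is there even when its jar is absent

How it is judged:
By the outcome, as a careful person would: the job done as asked, in the order asked, and still so for the second after the job is handed in, with the robot touching nothing.
Of jar_red, jar_yellow, jar_blue, jar_green only 2 to 4 are there at a start; the rules pass over those that are not, and their reading is None.
At some moment in a run one of bracket, cup, jar_red, jar_yellow, jar_blue, jar_green may be knocked a few centimetres aside while the robot is not near it.
It also fails if it takes over 210 s, if anything falls off the work surface, if the arm or the gripper's body presses on something with over 40 N, if the wrist force passes 120 N, or if a joint passes its speed limit or range.

## Working session

There is one attempt and no reset: what is moved stays moved. The work goes in short steps, Python scripts to look and compute and a tool call to move; the robot and the scene stay as the last step left them, time stands still between calls to the robot, and variables do not carry over. Pictures are saved under pics/ and viewed, and the job is handed in when it is done.

Besides the shell and the picture viewer there is one more tool, called after ">>>" by a JSON object that holds its "name" and its "arguments", one argument or row to a line. step_arm: Moves the arm, as the interface text tells. Its arguments: {"type":"object","properties":{"moves":{"type":"array","items":{"type":"array","items":{"type":"number"}}},"newtons":{"type":"number"}},"required":["moves"]}

```bash
ls; mkdir -p pics
python3 - <<'E'
from station import ctrl
import cv2,numpy as np
o=ctrl.get_obs(); print(o)
for n in ["scene","top"]:
    p=ctrl.get_image(n); cv2.imwrite(f"pics/{n}0.png",p["color"][:,:,::-1]); print(n,p["camera_matrix"],p["k1"],p["R"],p["t"],p["shot"])
E
```

```text
pics
{'t': 0.0, 'q': array([ 1.02598346e+00,  5.33669439e-02,  1.61430478e+00, -8.87595196e-06,
        1.47597230e+00, -1.19005667e-01]), 'dq': array([ 0.00097733,  0.000501  ,  0.00039853, -0.00114059, -0.00050085,
       -0.00064987]), 'effort': array([ 1.23117476e-03, -3.93671143e+01, -3.70178354e+01, -6.48809373e-05,
        6.86677377e-03, -3.58735360e-05]), 'tool_pos': array([0.25780565, 0.56859489, 0.19625038]), 'tool_rot': array([-6.63673756e-01, -3.07001388e+00,  3.05030173e-03]), 'contact_force': array([-0.15483139,  1.02309131, -0.30354427]), 'wrist_torque': array([ 0.04220784,  0.00457163, -0.004785  ]), 'opening': 0.08549906162320599}
scene [[482.02299169   0.         280.47870554]
 [  0.         482.02299169 208.37587138]
 [  0.           0.           1.        ]] -0.1351098841204523 [[ 0.45421285  0.89087715  0.00534669]
 [ 0.74515476 -0.37661333 -0.55036969]
 [-0.48829815  0.25396909 -0.83490396]] [-0.25670617 -0.40333097  1.72454984] 1
top [[408.80277451   0.         282.8320997 ]
 [  0.         408.80277451 215.46678583]
 [  0.           0.           1.        ]] -0.041697494732414124 [[-2.07780877e-02 -9.99783957e-01  5.57392568e-04]
 [-9.92661479e-01  2.05636281e-02 -1.19165114e-01]
 [ 1.19127907e-01 -3.02932532e-03 -9.92874295e-01]] [-0.02636007  0.615502    0.90666818] 2
```

View pics/scene0.png

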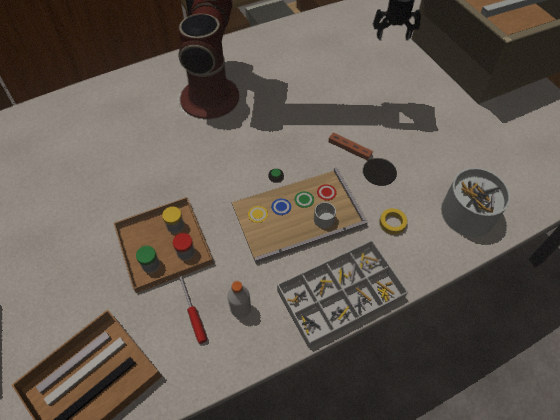

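View pics/top0.png

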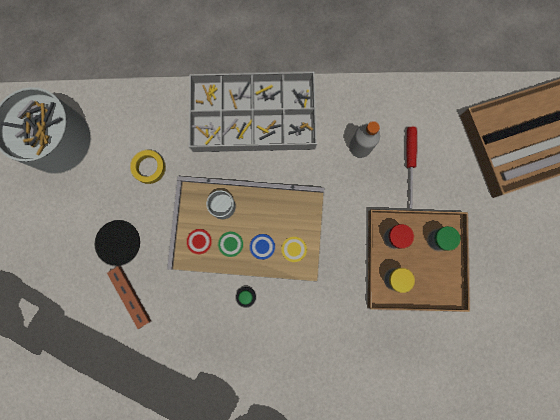

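```bash
cat > h.py <<'E'
import cv2,numpy as np
from station import ctrl
from scipy.spatial.transform import Rotation as Ro
def pose(p,o=None):
    if "T_tool_cam" in p:
        T=np.eye(4);T[:3,:3]=Ro.from_rotvec(o["tool_rot"]).as_matrix();T[:3,3]=o["tool_pos"]
        M=np.linalg.inv(T@np.array(p["T_tool_cam"])); return M[:3,:3],M[:3,3]
    return np.array(p["R"]),np.array(p["t"])
def unproj(p,uv,z,o=None):
    R,t=pose(p,o); uv=np.array(uv,float).reshape(-1,1,2)
    s=cv2.undistortPoints(uv,p["camera_matrix"],np.array([p["k1"],0,0,0.])).reshape(-1,2)
    d=np.c_[s,np.ones(len(s))]@R; c=-R.T@t
    return c+d*((z-c[2])/d[:,2])[:,None]
def proj(p,X,o=None):
    R,t=pose(p,o)
    return cv2.projectPoints(np.array(X,float).reshape(-1,1,3),cv2.Rodrigues(R)[0],t,p["camera_matrix"],np.array([p["k1"],0,0,0.]))[0].reshape(-1,2)
HUE={"red":(0,6),"yellow":(22,34),"blue":(108,128),"green":(60,85),"copper":(2,14)}
def blobs(im,c,amin=40,smin=110,vmin=60):
    h=cv2.cvtColor(im,cv2.COLOR_RGB2HSV); a,b=HUE[c]
    m=((h[...,0]>=a)&(h[...,0]<=b)&(h[...,1]>=smin)&(h[...,2]>=vmin))
    if c=="red": m|=(h[...,0]>=174)&(h[...,1]>=smin)&(h[...,2]>=vmin)
    n,l,s,ce=cv2.connectedComponentsWithStats(m.astype(np.uint8))
    return [(ce[i],s[i]) for i in range(1,n) if s[i,4]>=amin], l
E
cat > look.py <<'E'
from h import *
import sys
def go(tag):
    o=ctrl.get_obs(); p=ctrl.get_image("top"); im=p["color"]
    big=cv2.resize(im[60:340,80:480],None,fx=2,fy=2,interpolation=cv2.INTER_CUBIC)
    cv2.imwrite(f"pics/{tag}.png",big[:,:,::-1])
    return o,p,im
if __name__=="__main__":
    o,p,im=go(sys.argv[1])
    for c in ["red","yellow","blue","green","copper"]:
        for ce,s in blobs(im,c)[0]:
            print(c,ce.round(1),s, "z.01",unproj(p,ce,.01)[0].round(4)[:2],"z.07",unproj(p,ce,.07)[0].round(4)[:2])
    for n in ["bracket_mid","cup_mid","mat","confirm_top","jar_red_mid","jar_yellow_mid","jar_blue_mid","jar_green_mid","tray","glue"]:
        for d in ctrl.spot_in(p,n)[:2]:
            b=d["bbox"]; c=[(b[0]+b[2])/2,(b[1]+b[3])/2]
            print(n,round(d["p"],2),np.round(b,1),*[unproj(p,c,z)[0].round(4)[:2] for z in (0.004,0.02,0.058,.07)])
E
python3 look.py top1
```

```text
red [411.2 146.5] [406 127  11  41 400] z.01 [ 0.7808 -0.3555] z.07 [ 0.7635 -0.3356]
red [401.4 235.8] [390 224  24  25 463] z.01 [ 0.5638 -0.319 ] z.07 [ 0.56   -0.3014]
red [198.5 240.9] [187 229  25  25 157] z.01 [0.5617 0.1611] z.07 [0.558  0.1488]
red [198.5 241.2] [192 235  14  14 153] z.01 [0.561 0.161] z.07 [0.5573 0.1487]
yellow [212.   91.3] [208  85   9  14  65] z.01 [0.9314 0.1297] z.07 [0.9047 0.1194]
yellow [263.7  89.4] [256  85  17  10  47] z.01 [0.9333 0.0016] z.07 [ 9.064e-01 -8.000e-04]
yellow [244.5 129.7] [238 120  14  19  54] z.01 [0.8308 0.05  ] z.07 [0.8104 0.0446]
yellow [147.2 166.5] [130 150  35  34 620] z.01 [0.7443 0.2867] z.07 [0.7292 0.2666]
yellow [293.2 249.2] [281 237  26  25 180] z.01 [ 0.5376 -0.0619] z.07 [ 0.5355 -0.0603]
yellow [293.7 248.7] [287 242  14  14 155] z.01 [ 0.5387 -0.0631] z.07 [ 0.5365 -0.0614]
yellow [401.8 279.9] [390 268  25  25 496] z.01 [ 0.4604 -0.3144] z.07 [ 0.463 -0.297]
blue [261.8 246.1] [250 234  25  25 151] z.01 [0.5465 0.0119] z.07 [0.5438 0.0089]
blue [262.  246.3] [256 240  13  14 150] z.01 [0.546  0.0114] z.07 [0.
[... 2489 characters left out ...]
4] [ 0.5576 -0.2966] [ 0.5569 -0.2932]
jar_red_mid 0.68 [429.3 226.  458.6 253.5] [ 0.5524 -0.4227] [ 0.5516 -0.4163] [ 0.5496 -0.4012] [ 0.549  -0.3964]
jar_yellow_mid 0.91 [383.1 267.3 416.6 293.1] [ 0.4595 -0.3115] [ 0.4603 -0.307 ] [ 0.4619 -0.2962] [ 0.4625 -0.2928]
jar_green_mid 0.8 [429.  223.7 464.6 253.9] [ 0.5545 -0.4298] [ 0.5536 -0.4233] [ 0.5516 -0.4079] [ 0.551 -0.403]
jar_green_mid 0.68 [104.7 268.5 148.6 329. ] [0.4293 0.3317] [0.4305 0.3257] [0.4334 0.3112] [0.4343 0.3067]
tray 0.61 [168.3 175.1 324.6 281.9] [0.5893 0.048 ] [0.5879 0.0466] [0.5845 0.0433] [0.5834 0.0423]
glue 0.81 [348.9 120.8 380.  160.7] [ 0.799 -0.243] [ 0.7941 -0.2396] [ 0.7825 -0.2315] [ 0.7788 -0.2289]
```

View pics/top1.png

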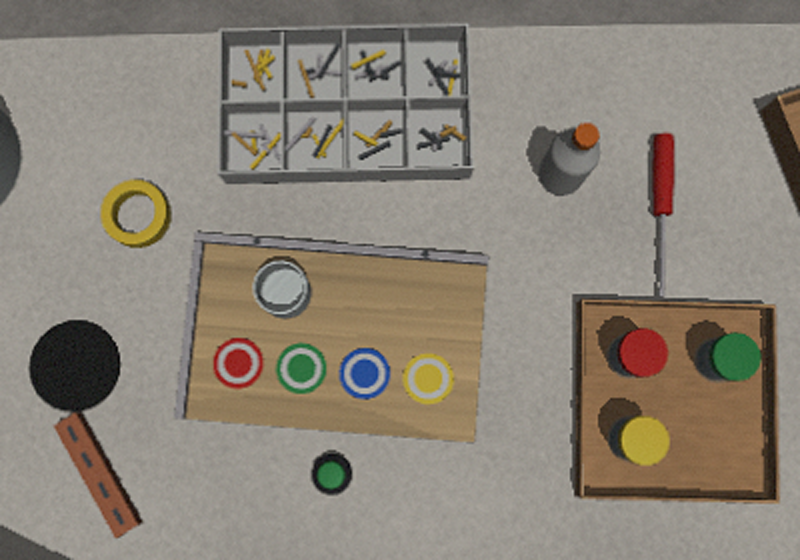

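>>> {"name": "step_arm", "arguments": {
  "moves": [
    [1,0.035,-0.0425,0.005,1.7],
    [1,0.035,-0.0425,0.005,1.7],
    [1,0.035,-0.0425,0.005,1.7],
    [1,0.035,-0.0425,0.005,1.7],
    [1,0.035,-0.0425,0.005,1.7],
    [1,0.035,-0.0425,0.005,1.7],
    [1,0.035,-0.0425,0.005,1.7],
    [1,0.035,-0.0425,0.005,1.7],
    [1,0.035,-0.0425,0.005,1.7],
    [1,0.035,-0.0425,0.005,1.7],
    [1,0,0,0,0]
  ],
  "newtons": 25
}}

```text
t: 2.02
tool_pos: [0.6169, 0.1295, 0.2506]
tool_rot: [0.182, 3.132, 0.004]
contact_force: [-0.3, 0.8, 0.0]
opening: 0.0853
```

```bash
cat >> h.py <<'E'
def wrist(tag):
    o=ctrl.get_obs(); p=ctrl.get_image("wrist"); cv2.imwrite(f"pics/{tag}.png",p["color"][:,:,::-1])
    R=Ro.from_rotvec(o["tool_rot"]).as_matrix()
    print("tcp",o["tool_pos"].round(4),"jaw",round(float(np.degrees(np.arctan2(R[1,1],R[0,1]))),2),"down",R[:,2].round(3),"q",o["q"].round(2),"t",round(o["t"],2),"op",round(o["opening"],4),"F",o["contact_force"].round(1))
    return o,p
E
python3 - <<'E'
from h import *
o,p=wrist("w1")
print(p["camera_matrix"],p["k1"],p["T_tool_cam"])
for X in [(.644,.101,.058),(.561,.161,.01),(.554,.086,.01),(.546,.0117,.01),(.538,-.0625,.01)]: print(X,proj(p,X,o))
E
```

```text
tcp [0.6169 0.1295 0.2506] jaw 83.35 down [ 0.005  0.002 -1.   ] q [ 0.09  0.04  1.54  0.    1.56 -1.37] t 2.02 op 0.0853 F [-0.3  0.8  0. ]
[[319.21643103   0.         276.89635096]
 [  0.         319.21643103 205.36674399]
 [  0.           0.           1.        ]] -0.06393989648471618 [[ 1.82525412e-05 -9.58278555e-01 -2.85835984e-01  7.27163456e-02]
 [ 9.99999949e-01 -7.35825338e-05  3.10545590e-04  6.51092447e-04]
 [-3.18621715e-04 -2.85835976e-01  9.58278505e-01 -1.77883835e-01]
 [ 0.00000000e+00  0.00000000e+00  0.00000000e+00  1.00000000e+00]]
(0.644, 0.101, 0.058) [[254.86405417 198.66999112]]
(0.561, 0.161, 0.01) [[295.20012432 120.86378815]]
(0.554, 0.086, 0.01) [[236.1033357  122.32996906]]
(0.546, 0.0117, 0.01) [[177.99126107 123.29379585]]
(0.538, -0.0625, 0.01) [[121.24197817 124.60136074]]
```

View pics/w1.png

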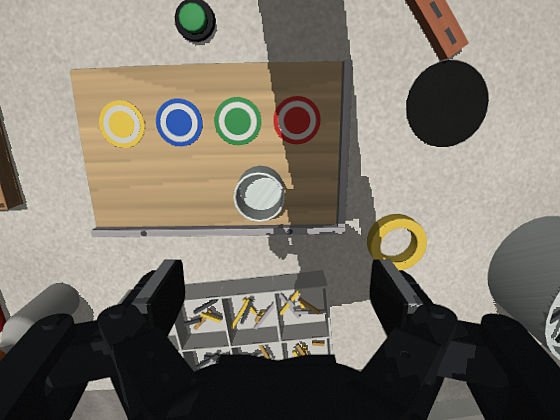

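Run:
```python
import cv2
a=cv2.imread("pics/w1.png")[150:250,210:310]; b=cv2.imread("pics/top0.png")[175:235,190:250]
cv2.imwrite("pics/z1.png",cv2.hconcat([cv2.resize(a,(500,500),interpolation=cv2.INTER_CUBIC)]))
cv2.imwrite("pics/z2.png",cv2.resize(b,(480,480),interpolation=cv2.INTER_CUBIC))
```

```text
(no output)
```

View pics/z1.png

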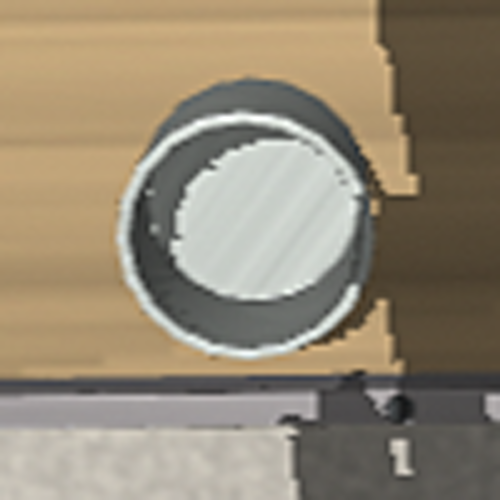

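View pics/z2.png

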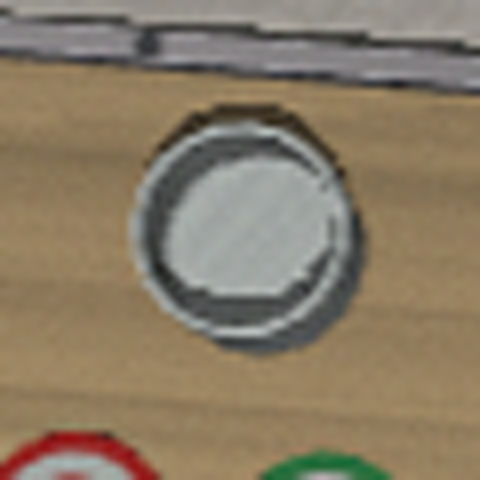

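Run:
```python
from h import *
o=ctrl.get_obs();p=ctrl.get_image("wrist");q=ctrl.get_image("top")
print(unproj(p,(259,196.8),.058,o),unproj(q,(220.2,203.8),.058))
S=[]
for c in ["red","green","blue","yellow"]:
    for ce,s in blobs(p["color"],c,40)[0]:
        if s[1]<160 and s[1]>50 and 90<s[0]<330: print(c,ce.round(1),s[4],unproj(p,ce,.01,o)[0].round(4)[:2])
# mat: dark region in top
g=q["color"].max(2); m=(g<45).astype(np.uint8); n,l,s,ce=cv2.connectedComponentsWithStats(m)
for i in range(1,n):
    if s[i,4]>300: print("dark",ce[i],s[i],unproj(q,ce[i],.004))
g=p["color"].max(2); m=(g<45).astype(np.uint8); n,l,s,ce=cv2.connectedComponentsWithStats(m)
for i in range(1,n):
    if s[i,4]>300 and s[i,1]<200: print("darkw",ce[i],s[i],unproj(p,ce[i],.004,o))
# bracket
for im,pp,oo in((q["color"],q,None),):
    h=cv2.cvtColor(im,cv2.COLOR_RGB2HSV)
    m=((h[...,0]<=16)&(h[...,1]>=90)).astype(np.uint8); m[:, 160:]=0; m[:250]=0;m[345:]=0
    ys,xs=np.nonzero(m); print(len(xs))
    W=unproj(q,np.c_[xs,ys],.02)[:,:2]
    r=cv2.minAreaRect((W*1000).astype(np.float32)); print("bracket",r)
```

```text
[[0.64105863 0.1079726  0.058     ]] [[0.64183524 0.10225576 0.058     ]]
red [295.5 120.9] 599 [0.5598 0.1629]
red [295.5 121.1] 563 [0.5601 0.1629]
green [236.4 121.8] 513 [0.5523 0.0881]
green [236.2 122.1] 528 [0.5526 0.0877]
blue [178.  122.9] 563 [0.5445 0.0135]
blue [177.4 123.1] 545 [0.5446 0.0126]
yellow [120.7 124.5] 612 [ 0.5369 -0.0615]
yellow [120.1 124.9] 535 [ 0.5373 -0.0625]
dark [521.19426752 127.53821656] [483 112  77  32 628] [[ 0.82739699 -0.63853275  0.004     ]]
dark [ 94.40161795 234.08663883] [  61  123   99  184 3832] [[0.58317379 0.41325623 0.004     ]]
dark [182.3200307  205.63929394] [ 164  123   58  178 2606] [[0.64752365 0.20161    0.004     ]]
darkw [196.14461119  23.72578445] [174   0  41  43 733] [[0.43108203 0.05555388 0.004     ]]
darkw [445.67019916 104.48803216] [ 406   61   81   87 5473] [[0.55964403 0.35992691 0.004     ]]
8163
bracket ((436.81890869140625, 380.43878173828125), (264.2829284667969, 216.1154022216797), 89.42015838623047)
```

Run:
```python
from h import *
o,p=wrist("w2")
```

```text
tcp [0.6145 0.1331 0.2502] jaw 83.62 down [ 0.003  0.003 -1.   ] q [ 0.09  0.03  1.55  0.    1.56 -1.37] t 2.17 op 0.0853 F [-0.2 -0.2 -0.3]
```

>>> {"name": "step_arm", "arguments": {
  "moves": [
    [1,0.027,-0.028,-0.04,0],
    [1,0,0,-0.05,0],
    [1,0,0,-0.03,0],
    [1,0,0,0,0],
    [1,0,0,0,0]
  ]
}}

```text
t: 2.85
tool_pos: [0.6397, 0.1123, 0.131]
tool_rot: [0.157, 3.129, 0.008]
contact_force: [-0.2, -0.1, -0.2]
opening: 0.0855
```

Run:
```python
from h import *
o,p=wrist("w3")
print(proj(p,[(.641,.105,.058)],o))
```

```text
tcp [0.6397 0.1123 0.131 ] jaw 84.26 down [ 0.009  0.005 -1.   ] q [ 0.06  0.15  1.62  0.    1.36 -1.41] t 2.85 op 0.0855 F [-0.2 -0.1 -0.2]
[[266.76521504 204.52584484]]
```

View pics/w3.png

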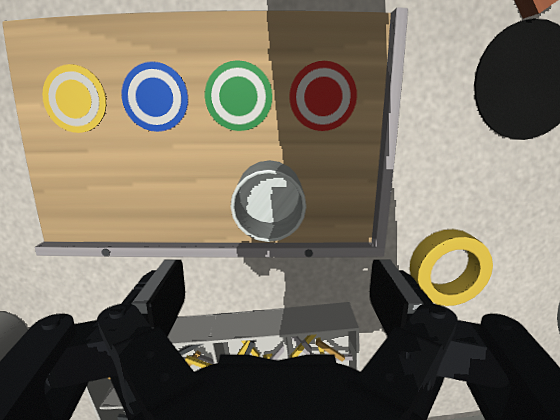

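>>> {"name": "step_arm", "arguments": {
  "moves": [
    [1,0.001,-0.006,-0.04,0],
    [1,0,0,-0.035,0],
    [1,0,0,-0.02,0],
    [1,0,0,0,0],
    [1,0,0,0,0]
  ]
}}

```text
t: 3.52
tool_pos: [0.6478, 0.1082, 0.0457]
tool_rot: [0.152, 3.111, 0.011]
contact_force: [0.5, -0.2, 0.6]
opening: 0.085
```

>>> {"name": "step_arm", "arguments": {
  "moves": [
    [1,0,0,0,0],
    [1,0,0,0,0]
  ]
}}

```text
t: 3.78
tool_pos: [0.6498, 0.1083, 0.0488]
tool_rot: [0.152, 3.106, 0.012]
contact_force: [-0.4, 0.7, -1.1]
opening: 0.0852
```

Run:
```python
from h import *
o,p=wrist("w4")
```

```text
tcp [0.6498 0.1083 0.0488] jaw 84.4 down [ 0.032  0.006 -0.999] q [ 0.05  0.24  1.67  0.    1.2  -1.42] t 3.77 op 0.0852 F [-0.4  0.7 -1.1]
```

View pics/w4.png

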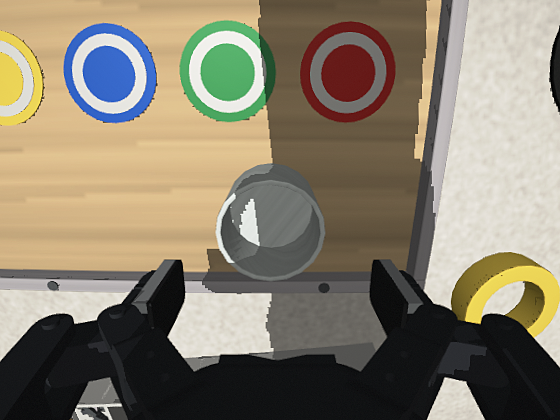

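>>> {"name": "step_arm", "arguments": {
  "moves": [
    [1,-0.008,-0.003,0,0],
    [1,-0.001,0,-0.012,0],
    [1,0,0,-0.012,0],
    [1,0,0,0,0]
  ]
}}

```text
t: 4.32
tool_pos: [0.6394, 0.105, 0.0228]
tool_rot: [0.152, 3.107, 0.011]
contact_force: [-0.7, 0.9, -0.4]
opening: 0.0853
```

Run:
```python
from h import *
o,p=wrist("w5")
```

```text
tcp [0.6394 0.105  0.0228] jaw 84.39 down [ 0.031  0.006 -0.999] q [ 0.05  0.24  1.71  0.    1.16 -1.43] t 4.33 op 0.0853 F [-0.7  0.9 -0.4]
```

View pics/w5.png

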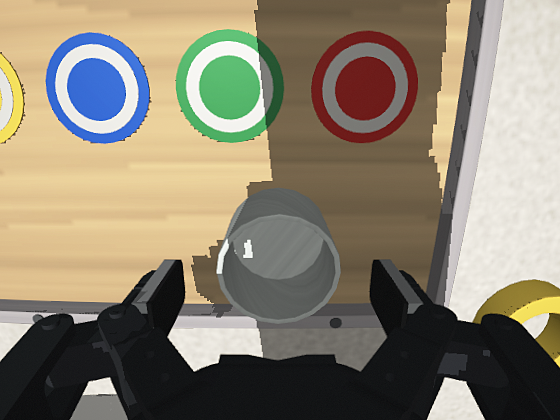

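>>> {"name": "step_arm", "arguments": {
  "moves": [
    [0.4,0,0,0,0],
    [0.4,0,0,0,0],
    [0.4,0,0,0,0],
    [0.4,0,0,0,0],
    [0.4,0,0,0,0]
  ],
  "newtons": 25
}}

```text
t: 5.0
tool_pos: [0.641, 0.1051, 0.0245]
tool_rot: [0.152, 3.104, 0.012]
contact_force: [0.5, -0.3, -0.6]
opening: 0.0344
```

Run:
```python
from h import *
o,p=wrist("w6")
```

```text
tcp [0.641  0.1051 0.0245] jaw 84.4 down [ 0.034  0.006 -0.999] q [ 0.05  0.24  1.71  0.    1.16 -1.43] t 5.0 op 0.0344 F [ 0.5 -0.3 -0.6]
```

View pics/w6.png

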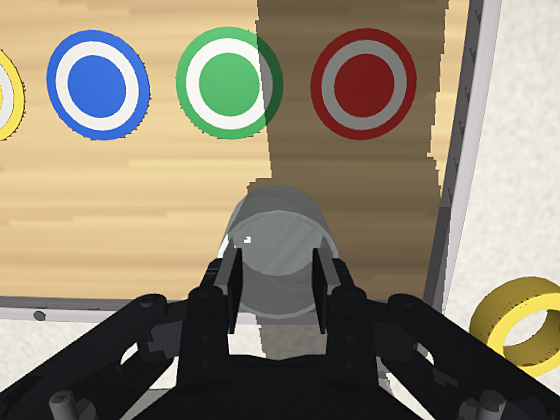

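```bash
python3 - <<'E'
from h import *
o=ctrl.get_obs();p=ctrl.get_image("wrist")
R=Ro.from_rotvec(o["tool_rot"]).as_matrix()
for s in (0,.019,.04): print(s,[proj(p,o["tool_pos"]+R@np.array([0,y,-s]),o).round(0).tolist() for y in(-.017,0,.017)])
print(proj(p,[(.641,.105,.058),(.641,.105,.01),(.61,.105,.058),(.672,.105,.058)],o))
E
python3 look.py top2 | grep cup
```

```text
0 [[[247.0, 237.0]], [[276.0, 237.0]], [[304.0, 237.0]]]
0.019 [[[244.0, 250.0]], [[276.0, 250.0]], [[307.0, 250.0]]]
0.04 [[[240.0, 268.0]], [[275.0, 268.0]], [[311.0, 268.0]]]
[[275.90668157 264.21038549]
 [275.40752791 227.48560995]
 [269.38786664 205.84090965]
 [281.62777697 315.19048696]]
```

View pics/top2.png

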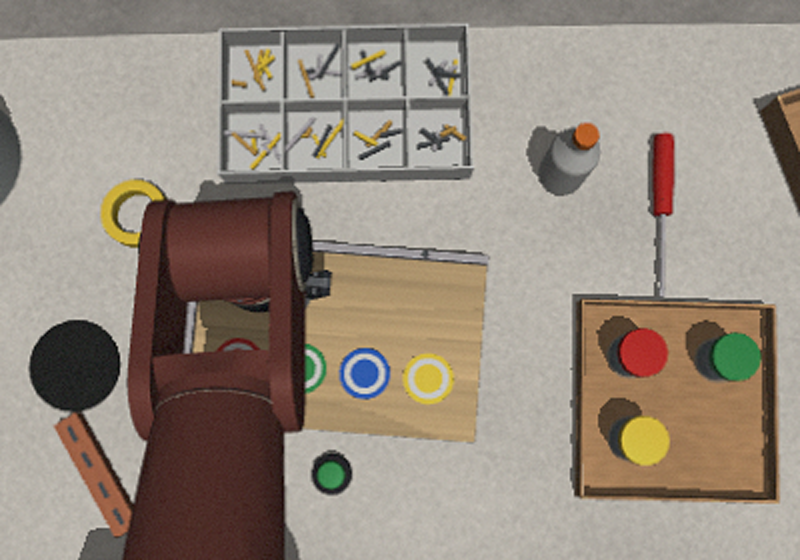

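Run:
```python
from h import *
p=ctrl.get_image("scene");o=ctrl.get_obs()
c=proj(p,o["tool_pos"])[0]; print(c)
x,y=int(c[0]),int(c[1])
a=p["color"][y-60:y+40,x-60:x+60].copy()
cv2.imwrite("pics/s1.png",cv2.resize(a,None,fx=6,fy=6,interpolation=cv2.INTER_CUBIC)[:,:,::-1])
b=cv2.imread("pics/w6.png")[170:400,160:400]; cv2.imwrite("pics/z3.png",cv2.resize(b,None,fx=2.5,fy=2.5))
```

```text
[323.98900549 215.57659964]
```

View pics/s1.png

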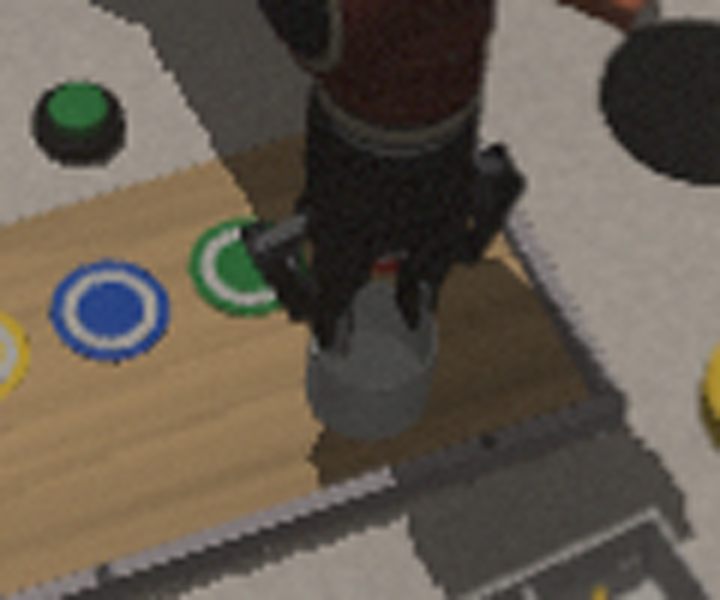

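View pics/z3.png

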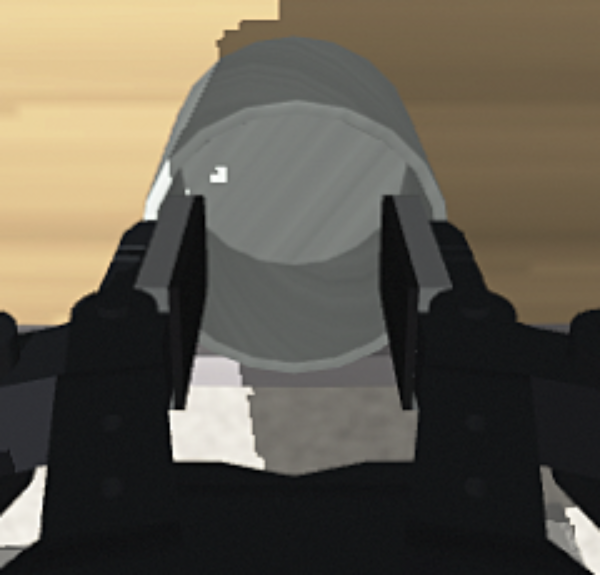

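Run:
```python
from h import *
p=ctrl.get_image("scene");o=ctrl.get_obs()
R=Ro.from_rotvec(o["tool_rot"]).as_matrix()
x,y=323,215
a=p["color"][y-60:y+40,x-60:x+60].copy()
a=cv2.resize(a,None,fx=6,fy=6,interpolation=cv2.INTER_CUBIC)
col={0:(255,0,0),.019:(0,255,0),.038:(255,255,0)}
for s in col:
  for yy in (-.017,.017):
    P=[o["tool_pos"]+R@np.array([xx,yy,-s]) for xx in(-.011,.011)]
    u=(proj(p,P)-[x-60,y-60]+.5)*6
    cv2.line(a,tuple(map(int,u[0])),tuple(map(int,u[1])),col[s],2)
    print(s,yy,u.round(0).tolist())
cv2.imwrite("pics/s2.png",a[:,:,::-1])
```

```text
0 -0.017 [[346.0, 395.0], [328.0, 360.0]]
0 0.017 [[410.0, 373.0], [391.0, 339.0]]
0.019 -0.017 [[348.0, 373.0], [330.0, 338.0]]
0.019 0.017 [[413.0, 351.0], [394.0, 317.0]]
0.038 -0.017 [[351.0, 351.0], [332.0, 316.0]]
0.038 0.017 [[415.0, 329.0], [396.0, 294.0]]
```

View pics/s2.png

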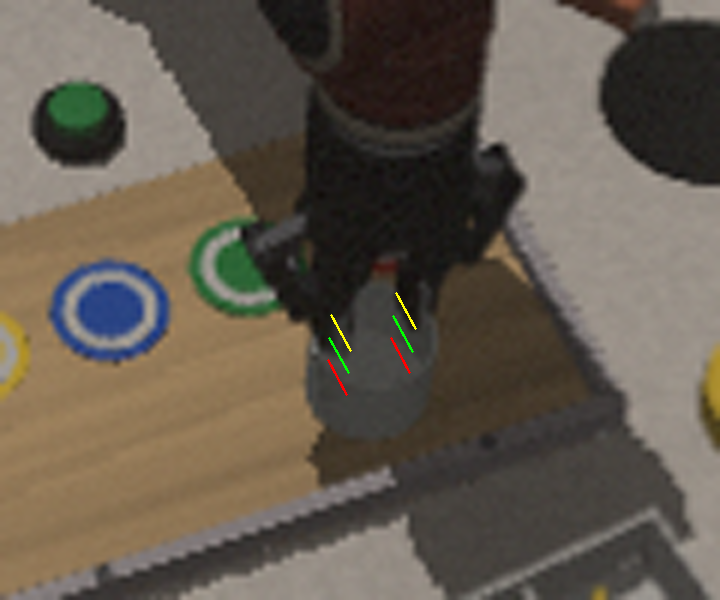

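>>> {"name": "step_arm", "arguments": {
  "moves": [
    [0.4,0,0,0.02,0],
    [1,0,0,0.02,0],
    [1,0,0,0.01,0],
    [1,0,0,0,0],
    [1,0,0,0,0]
  ]
}}

```text
t: 6.38
tool_pos: [0.642, 0.1052, 0.0803]
tool_rot: [0.152, 3.1, 0.012]
contact_force: [-0.0, -0.0, 0.4]
opening: 0.0854
```

Run:
```python
from h import *
o,p=wrist("w7")
```

```text
tcp [0.642  0.1052 0.0803] jaw 84.4 down [ 0.038  0.006 -0.999] q [ 0.05  0.18  1.68  0.    1.25 -1.43] t 6.38 op 0.0854 F [-0.  -0.   0.4]
```

View pics/w7.png

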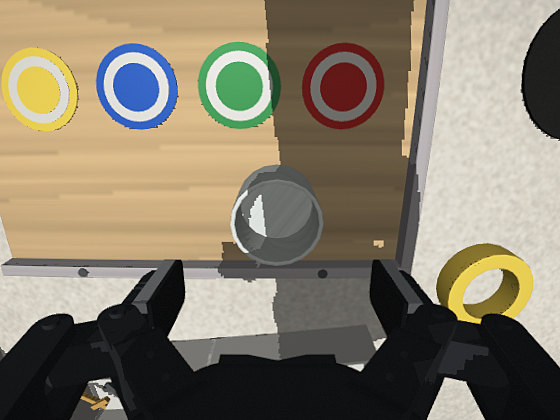

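>>> {"name": "step_arm", "arguments": {
  "moves": [
    [1,0,0,0.05,0],
    [1,0,0,0.05,0]
  ]
}}

```text
t: 6.68
tool_pos: [0.6368, 0.1049, 0.1738]
tool_rot: [0.153, 3.115, 0.01]
contact_force: [0.4, -0.4, 0.6]
opening: 0.0853
```

>>> {"name": "step_arm", "arguments": {
  "moves": [
    [1,0,0,0,0]
  ]
}}

```text
t: 6.8
tool_pos: [0.6395, 0.105, 0.1789]
tool_rot: [0.152, 3.107, 0.011]
contact_force: [0.8, -0.9, 0.5]
opening: 0.0853
```

>>> {"name": "step_arm", "arguments": {
  "moves": [
    [1,0,0,0,0],
    [1,0,0,0,0],
    [1,0,0,0,0]
  ]
}}

```text
t: 7.18
tool_pos: [0.6371, 0.1049, 0.1739]
tool_rot: [0.153, 3.115, 0.01]
contact_force: [0.3, -0.7, 1.2]
opening: 0.0854
```

>>> {"name": "step_arm", "arguments": {
  "moves": [
    [1,0,0,0.05,0],
    [1,0,0,0.05,0],
    [1,0,0,0.05,0]
  ]
}}

```text
t: 7.55
tool_pos: [0.6318, 0.1046, 0.3156]
tool_rot: [0.154, 3.135, 0.007]
contact_force: [0.5, -0.3, 0.1]
opening: 0.0856
```

>>> {"name": "step_arm", "arguments": {
  "moves": [
    [1,0,0,-0.015,0],
    [1,0,0,-0.015,0],
    [1,0,0,-0.015,0],
    [1,0,0,-0.015,0],
    [1,0,0,-0.015,0],
    [1,0,0,-0.015,0]
  ]
}}

```text
t: 8.3
tool_pos: [0.6316, 0.1045, 0.2203]
tool_rot: [0.154, 3.134, 0.007]
contact_force: [0.2, 0.1, -0.7]
opening: 0.0852
```

>>> {"name": "step_arm", "arguments": {
  "moves": [
    [1,0,0,-0.015,0],
    [1,0,0,-0.015,0],
    [1,0,0,-0.015,0],
    [1,0,0,-0.015,0],
    [1,0,0,-0.015,0],
    [1,0,0,-0.015,0],
    [1,0,0,0,0]
  ]
}}

```text
t: 9.18
tool_pos: [0.6305, 0.1045, 0.1217]
tool_rot: [0.154, 3.137, 0.007]
contact_force: [-0.7, -0.5, -0.4]
opening: 0.0855
```

>>> {"name": "step_arm", "arguments": {
  "moves": [
    [1,0.005,0,-0.015,0],
    [1,0.005,0,-0.015,0],
    [1,0,0,-0.015,0],
    [1,0,0,-0.015,0],
    [1,0,0,-0.015,0],
    [1,0,0,-0.01,0],
    [1,0,0,0,0]
  ]
}}

```text
t: 10.05
tool_pos: [0.6412, 0.1044, 0.0308]
tool_rot: [0.154, 3.137, 0.007]
contact_force: [-0.4, 0.3, -0.3]
opening: 0.0853
```

Run:
```python
from h import *
o,p=wrist("w8")
R=Ro.from_rotvec(o["tool_rot"]).as_matrix()
print(proj(p,[o["tool_pos"]-R[:,2]*s for s in(.047,.066)],o), proj(p,[(.641,.1055,.058)],o))
```

```text
tcp [0.6412 0.1044 0.0308] jaw 84.37 down [ 0.001  0.004 -1.   ] q [ 0.04  0.26  1.68  0.    1.21 -1.43] t 10.05 op 0.0853 F [-0.4  0.3 -0.3]
[[275.3828744  275.59211364]
 [275.18704575 298.85494414]] [[277.78157186 256.1197497 ]]
```

View pics/w8.png

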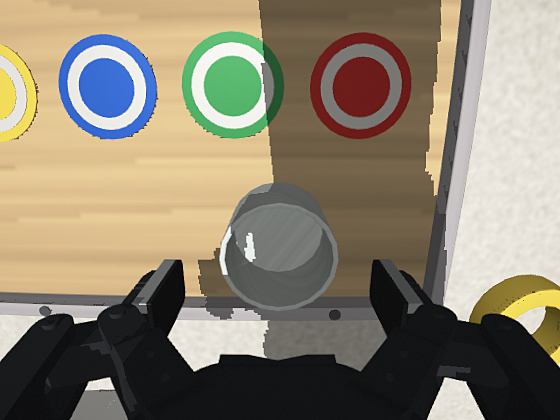

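>>> {"name": "step_arm", "arguments": {
  "moves": [
    [1,0,0,-0.01,0],
    [1,0,0,-0.01,0],
    [1,0,0,-0.01,0],
    [1,0,0,-0.01,0],
    [1,0,0,0,0]
  ]
}}

```text
t: 10.72
tool_pos: [0.6424, 0.1045, -0.0101]
tool_rot: [0.154, 3.133, 0.008]
contact_force: [-0.3, -0.4, 0.7]
opening: 0.0856
```

Run:
```python
from h import *
o,p=wrist("w9")
```

```text
tcp [ 0.6424  0.1045 -0.0101] jaw 84.37 down [ 0.005  0.005 -1.   ] q [ 0.04  0.31  1.69  0.    1.14 -1.43] t 10.72 op 0.0856 F [-0.3 -0.4  0.7]
```

View pics/w9.png

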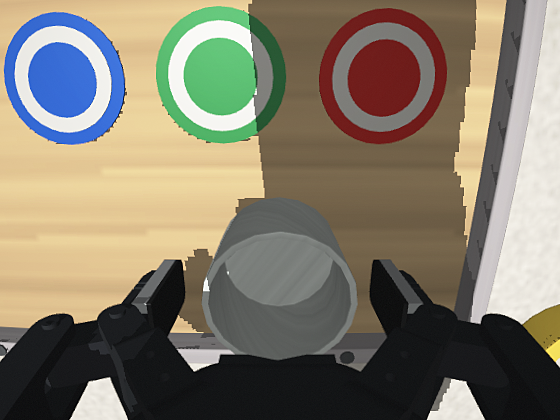

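>>> {"name": "step_arm", "arguments": {
  "moves": [
    [1,0,0,-0.008,0],
    [1,0,0,-0.006,0],
    [0.6,0,0,0,0],
    [0.6,0,0,0,0],
    [0.6,0,0,0,0],
    [0.6,0,0,0,0]
  ],
  "newtons": 25
}}

```text
t: 11.52
tool_pos: [0.644, 0.1047, -0.023]
tool_rot: [0.154, 3.13, 0.008]
contact_force: [0.7, 0.4, -0.8]
opening: 0.0601
```

>>> {"name": "step_arm", "arguments": {
  "moves": [
    [0.6,0,0,0.01,0],
    [0.6,0,0,0.02,0],
    [0.6,0,0,0.025,0],
    [0.6,0,0,0.025,0],
    [0.6,0,0,0,0]
  ]
}}

```text
t: 12.15
tool_pos: [0.6448, 0.1047, 0.0643]
tool_rot: [0.153, 3.127, 0.009]
contact_force: [-0.2, -0.3, -1.4]
opening: 0.0604
```

Run:
```python
from h import *
o,p=wrist("w10")
```

```text
tcp [0.6448 0.1047 0.0643] jaw 84.38 down [ 0.012  0.005 -1.   ] q [ 0.05  0.22  1.66  0.    1.25 -1.43] t 12.15 op 0.0604 F [-0.2 -0.3 -1.4]
```

View pics/w10.png

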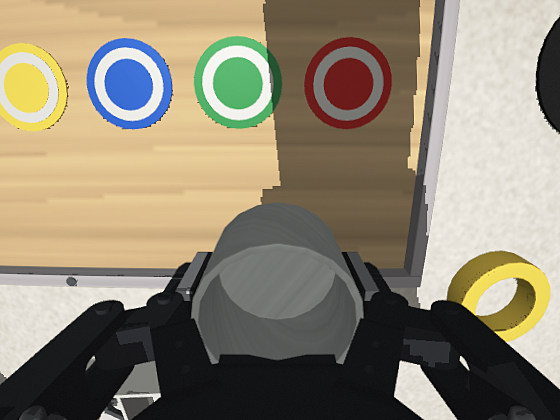

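>>> {"name": "step_arm", "arguments": {
  "moves": [
    [0.6,-0.004,0.012,0,0],
    [0.6,-0.0084,0.0253,0,0],
    [0.6,-0.0084,0.0253,0,0],
    [0.6,-0.0084,0.0253,0,0],
    [0.6,-0.0084,0.0253,0,0],
    [0.6,-0.0084,0.0253,0,0],
    [0.6,-0.0084,0.0253,0,0],
    [0.6,-0.0084,0.0253,0,0],
    [0.6,-0.0084,0.0253,0,0],
    [0.6,-0.008,0.024,0,0],
    [0.6,-0.004,0.012,0,0],
    [0.6,0,0,0,0]
  ]
}}

```text
t: 13.7
tool_pos: [0.5411, 0.3663, 0.0442]
tool_rot: [-0.149, -3.118, 0.004]
contact_force: [-0.1, -0.5, -1.4]
opening: 0.0602
```

Run:
```python
from h import *
o,p=wrist("w11")
g=p["color"].max(2); 
for ri in [(.5605,.3575,.004)]: print(proj(p,ri,o))
q=ctrl.get_image("top");cv2.imwrite("pics/t3.png",cv2.resize(q["color"][160:340,60:300],None,fx=3,fy=3)[:,:,::-1])
```

```text
tcp [0.5411 0.3663 0.0442] jaw 84.54 down [-0.02  -0.002 -1.   ] q [ 0.48  0.26  1.64  0.01  1.25 -1.  ] t 13.7 op 0.0602 F [-0.1 -0.5 -1.4]
[[266.79241738 242.67495971]]
```

View pics/w11.png

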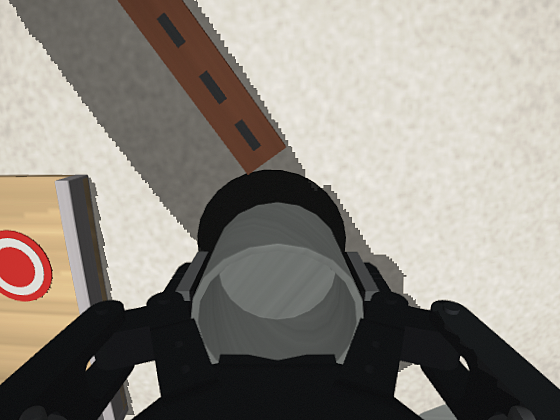

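View pics/t3.png

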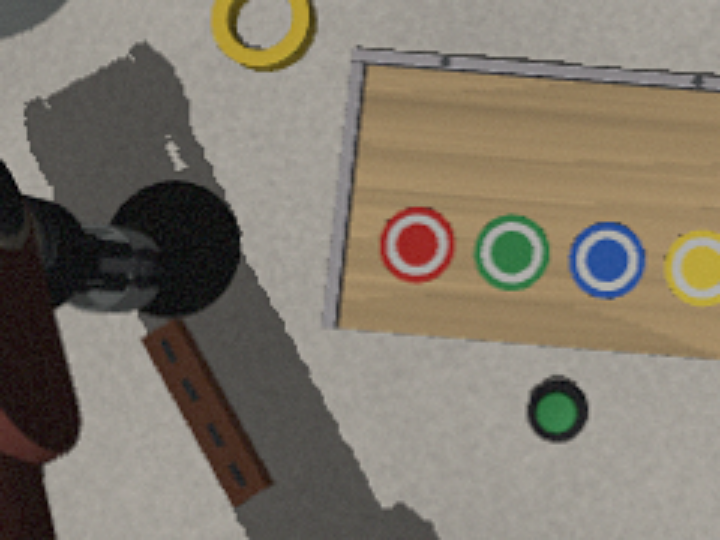

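>>> {"name": "step_arm", "arguments": {
  "moves": [
    [0.6,0.01,-0.004,0,0],
    [0.6,0.009,-0.004,-0.01,0],
    [0.6,0,0,-0.015,0],
    [0.6,0,0,-0.015,0],
    [0.6,0,0,-0.012,0],
    [0.6,0,0,0,0]
  ]
}}

```text
t: 14.55
tool_pos: [0.5623, 0.3534, -0.0131]
tool_rot: [-0.157, -3.115, 0.007]
contact_force: [0.1, -0.4, -2.0]
opening: 0.0603
```

Run:
```python
from h import *
o,p=wrist("w12")
```

```text
tcp [ 0.5623  0.3534 -0.0131] jaw 84.23 down [-0.023 -0.003 -1.   ] q [ 0.45  0.36  1.64  0.01  1.17 -1.03] t 14.55 op 0.0603 F [ 0.1 -0.4 -2. ]
```

View pics/w12.png

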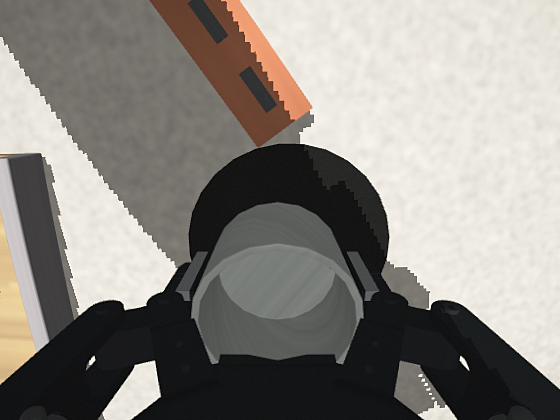

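>>> {"name": "step_arm", "arguments": {
  "moves": [
    [0.6,0,0.005,0,0],
    [0.6,0,0.001,-0.006,0],
    [0.6,0,0,-0.005,0],
    [0.6,0,0,0,0]
  ]
}}

```text
t: 15.1
tool_pos: [0.5638, 0.3613, -0.0221]
tool_rot: [-0.156, -3.119, 0.004]
contact_force: [-0.4, -0.1, -1.4]
opening: 0.0605
```

Run:
```python
from h import *
o,p=wrist("w13")
a=np.linspace(0,2*np.pi,200)
u=proj(p,np.c_[.5605+.055*np.cos(a),.359+.055*np.sin(a),0*a+.004],o); print(u.min(0),u.max(0))
im=p["color"].copy()
cv2.polylines(im,[u.astype(int)],True,(255,0,255)); cv2.imwrite("pics/w13.png",im[:,:,::-1])
```

```text
tcp [ 0.5638  0.3613 -0.0221] jaw 84.29 down [-0.018 -0.001 -1.   ] q [ 0.46  0.38  1.63  0.01  1.15 -1.02] t 15.1 op 0.0605 F [-0.4 -0.1 -1.4]
[164.85020938 141.87127889] [376.38759687 338.45069225]
```

View pics/w13.png

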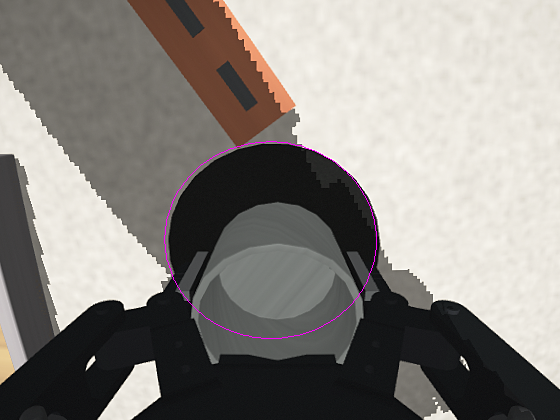

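Well centred (mat circle fits at (0.5605, 0.360)). Lower the rest slowly.

>>> {"name": "step_arm", "arguments": {
  "moves": [
    [0.6,-0.002,0,-0.004,0],
    [0.6,0,0,-0.003,0],
    [0.6,0,0,-0.002,0],
    [0.6,0,0,0,0]
  ]
}}

```text
t: 15.65
tool_pos: [0.5623, 0.3615, -0.0282]
tool_rot: [-0.156, -3.12, 0.003]
contact_force: [0.0, -0.1, -1.4]
opening: 0.0601
```

>>> {"name": "step_arm", "arguments": {
  "moves": [
    [0.6,0,0,-0.002,0],
    [0.6,0,0,-0.002,0]
  ]
}}

```text
t: 15.9
tool_pos: [0.5625, 0.3617, -0.0288]
tool_rot: [-0.156, -3.119, 0.005]
contact_force: [-8.3, -3.7, 13.5]
opening: 0.06
```

>>> {"name": "step_arm", "arguments": {
  "moves": [
    [0.7,0,0,0.0005,0],
    [0.8,0,0,0,0],
    [0.9,0,0,0,0],
    [1,0,0,0.005,0],
    [1,0,0,0.015,0],
    [1,0,0,0.03,0],
    [1,0,0,0.04,0],
    [1,-0.01,0,0.05,0],
    [1,0,0,0.05,0],
    [1,0,0,0.03,0],
    [1,0,0,0,0]
  ]
}}

```text
t: 17.27
tool_pos: [0.552, 0.3615, 0.2053]
tool_rot: [-0.156, -3.125, -0.001]
contact_force: [0.8, 0.9, -1.0]
opening: 0.0856
```

Run:
```python
from h import *
o,p=wrist("w14")
```

```text
tcp [0.552  0.3615 0.2053] jaw 84.27 down [-0.013  0.001 -1.   ] q [ 0.46  0.14  1.51  0.01  1.51 -1.01] t 17.27 op 0.0856 F [ 0.8  0.9 -1. ]
```

View pics/w14.png

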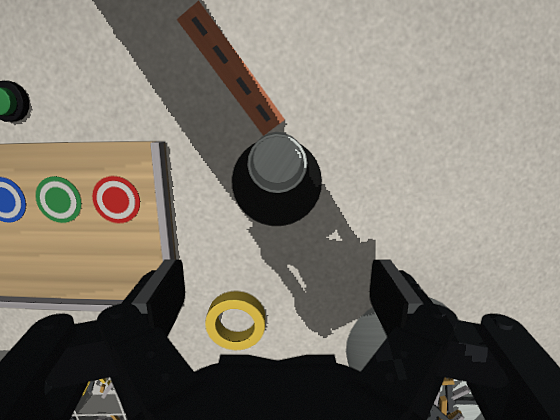

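Run:
```python
from h import *
o=ctrl.get_obs();p=ctrl.get_image("wrist")
im=p["color"].copy();a=np.linspace(0,2*np.pi,100)
for c,r,z in [((.5605,.360),.055,.004),((.5605,.360),.031,.052),((.535,.361),.031,.052),((.535,.361),.031,.004)]:
    u=proj(p,np.c_[c[0]+r*np.cos(a),c[1]+r*np.sin(a),0*a+z],o); cv2.polylines(im,[u.astype(int)],True,(255,0,255) if c[0]>.55 else (0,255,0))
cv2.imwrite("pics/z4.png",cv2.resize(im[80:260,180:420],None,fx=3,fy=3)[:,:,::-1])
```

```text
(no output)
```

View pics/z4.png

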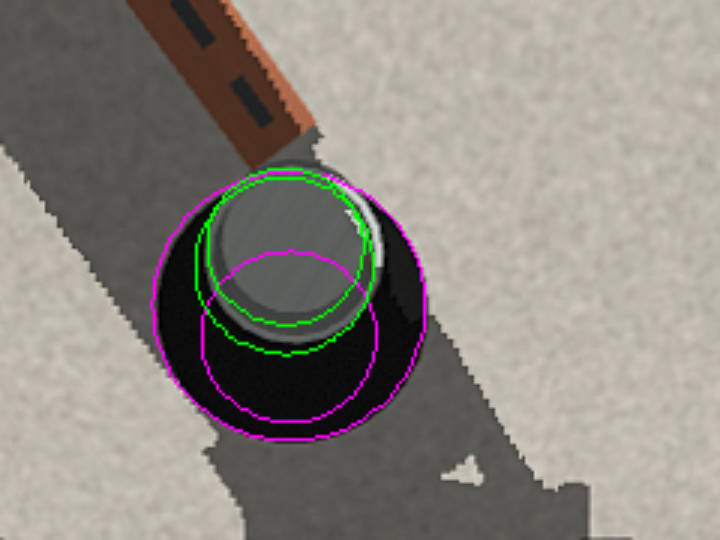

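>>> {"name": "step_arm", "arguments": {
  "moves": [
    [1,-0.007,-0.001,-0.015,0],
    [1,-0.007,-0.001,-0.015,0],
    [1,-0.007,-0.001,-0.015,0],
    [1,0,0,-0.015,0],
    [1,0,0,-0.015,0],
    [1,0,0,-0.015,0],
    [1,0,0,-0.015,0],
    [1,0,0,-0.015,0],
    [1,0,0,-0.015,0],
    [1,0,0,-0.015,0],
    [1,0,0,0,0]
  ]
}}

```text
t: 18.75
tool_pos: [0.523, 0.3547, 0.0303]
tool_rot: [-0.156, -3.106, 0.016]
contact_force: [-0.5, 0.5, -0.1]
opening: 0.0851
```

```bash
cat >> h.py <<'E'
def circ(im,p,o,c,r,z,col=(255,0,255)):
    a=np.linspace(0,2*np.pi,100)
    u=proj(p,np.c_[c[0]+r*np.cos(a),c[1]+r*np.sin(a),0*a+z],o); cv2.polylines(im,[u.astype(int)],True,col)
E
python3 - <<'E'
from h import *
o,p=wrist("w15")
im=p["color"].copy()
circ(im,p,o,(.5605,.36),.055,.004);circ(im,p,o,(.531,.3585),.031,.052,(0,255,0))
cv2.imwrite("pics/w15.png",im[:,:,::-1])
E
```

```text
tcp [0.523  0.3547 0.0303] jaw 84.26 down [-0.033 -0.009 -0.999] q [ 0.47  0.24  1.69  0.01  1.24 -1.  ] t 18.75 op 0.0851 F [-0.5  0.5 -0.1]
```

View pics/w15.png

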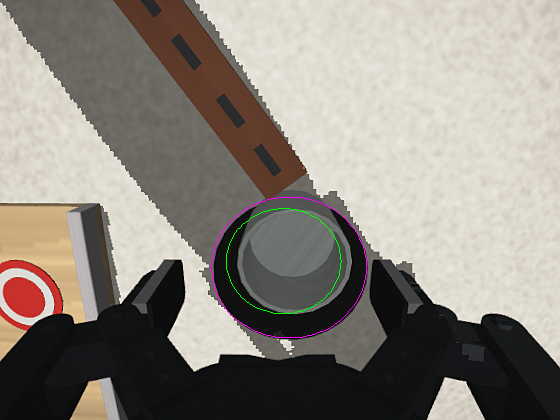

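>>> {"name": "step_arm", "arguments": {
  "moves": [
    [1,0.007,0.008,0,0],
    [1,0,0,-0.01,0],
    [1,0,0,-0.012,0],
    [1,0,0,-0.012,0],
    [1,0,0,-0.012,0],
    [1,0,0,-0.008,0],
    [1,0,0,0,0]
  ]
}}

```text
t: 19.68
tool_pos: [0.5317, 0.364, -0.0254]
tool_rot: [-0.156, -3.109, 0.013]
contact_force: [-0.5, -0.1, 0.5]
opening: 0.0858
```

Run:
```python
from h import *
o,p=wrist("w16")
```

```text
tcp [ 0.5317  0.364  -0.0254] jaw 84.26 down [-0.029 -0.007 -1.   ] q [ 0.48  0.34  1.68  0.01  1.15 -0.99] t 19.68 op 0.0858 F [-0.5 -0.1  0.5]
```

View pics/w16.png

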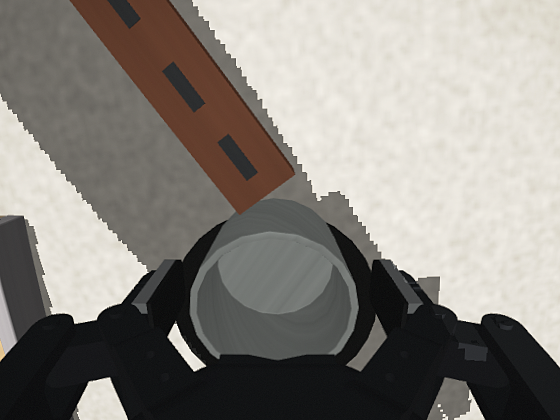

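Grip, lift a little, move +29 mm in x.

>>> {"name": "step_arm", "arguments": {
  "moves": [
    [0.6,0,0,0,0],
    [0.6,0,0,0,0],
    [0.6,0,0,0,0],
    [0.6,0,0,0,0],
    [0.6,0,0,0.01,0],
    [0.6,0.01,-0.001,0.003,0],
    [0.6,0.01,-0.001,0.002,0],
    [0.6,0.008,-0.001,0,0],
    [0.6,0,0,0,0],
    [0.6,0,0,0,0]
  ]
}}

```text
t: 20.98
tool_pos: [0.5638, 0.3612, -0.0072]
tool_rot: [-0.157, -3.112, 0.01]
contact_force: [0.4, -0.1, -1.0]
opening: 0.0601
```

Run:
```python
from h import *
o,p=wrist("w17")
im=p["color"].copy()
circ(im,p,o,(.5605,.36),.055,.004)
cv2.imwrite("pics/w17.png",im[:,:,::-1])
```

```text
tcp [ 0.5638  0.3612 -0.0072] jaw 84.23 down [-0.026 -0.005 -1.   ] q [ 0.46  0.36  1.62  0.01  1.19 -1.02] t 20.98 op 0.0601 F [ 0.4 -0.1 -1. ]
```

View pics/w17.png

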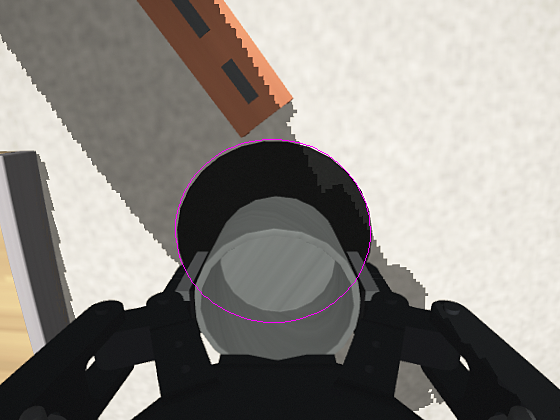

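>>> {"name": "step_arm", "arguments": {
  "moves": [
    [0.6,-0.002,0,-0.007,0],
    [0.6,0,0,-0.005,0],
    [0.6,0,0,-0.003,0],
    [0.6,0,0,0,0]
  ]
}}

```text
t: 21.52
tool_pos: [0.5605, 0.3612, -0.024]
tool_rot: [-0.156, -3.111, 0.011]
contact_force: [0.7, -0.5, 0.0]
opening: 0.06
```

>>> {"name": "step_arm", "arguments": {
  "moves": [
    [0.6,0,0,-0.002,0],
    [0.6,0,0,0,0]
  ]
}}

```text
t: 21.78
tool_pos: [0.5608, 0.3614, -0.0235]
tool_rot: [-0.156, -3.111, 0.012]
contact_force: [-0.1, 0.3, -1.2]
opening: 0.0602
```

>>> {"name": "step_arm", "arguments": {
  "moves": [
    [0.6,0,0,-0.002,0],
    [0.6,0,0,-0.002,0]
  ]
}}

```text
t: 22.02
tool_pos: [0.5613, 0.3616, -0.024]
tool_rot: [-0.155, -3.11, 0.012]
contact_force: [-6.8, -3.4, 12.8]
opening: 0.061
```

>>> {"name": "step_arm", "arguments": {
  "moves": [
    [0.74,0,0,0.0005,0],
    [0.78,0,0,0,0],
    [0.85,0,0,0,0],
    [1,0,0,0,0],
    [1,0,0,0,0]
  ]
}}

```text
t: 22.65
tool_pos: [0.5613, 0.3616, -0.0242]
tool_rot: [-0.155, -3.11, 0.012]
contact_force: [0.1, 0.1, 0.2]
opening: 0.0853
```

Run:
```python
from h import *
o,p=wrist("w18")
```

```text
tcp [ 0.5613  0.3616 -0.0242] jaw 84.29 down [-0.028 -0.006 -1.   ] q [ 0.46  0.38  1.62  0.01  1.16 -1.02] t 22.65 op 0.0853 F [0.1 0.1 0.2]
```

View pics/w18.png

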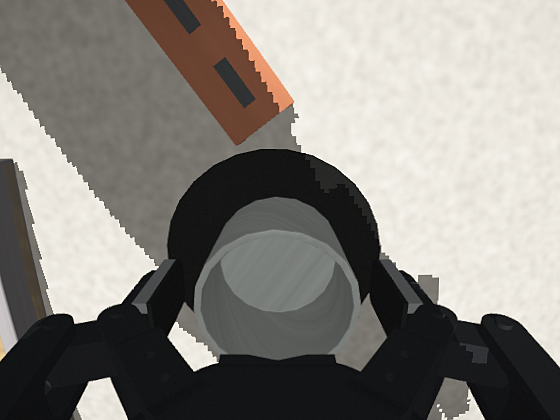

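>>> {"name": "step_arm", "arguments": {
  "moves": [
    [1,0,0,0.02,0],
    [1,0,0,0.03,0],
    [1,0,0,0.03,0],
    [1,0,0,0.04,0],
    [1,-0.015,-0.005,0.04,0],
    [1,-0.015,-0.005,0.03,0],
    [1,-0.015,-0.005,0.02,0],
    [1,-0.015,-0.005,0.02,0],
    [1,-0.015,-0.005,0,0],
    [1,0,0,0,0],
    [1,0,0,0,0]
  ]
}}

```text
t: 24.08
tool_pos: [0.4862, 0.3369, 0.2311]
tool_rot: [-0.156, -3.127, -0.003]
contact_force: [-0.1, -0.0, 0.1]
opening: 0.0853
```

Run:
```python
from h import *
o,p=wrist("w19")
im=p["color"].copy()
h=cv2.cvtColor(im,cv2.COLOR_RGB2HSV)
m=((h[...,0]<=14)&(h[...,1]>=110)&(h[...,2]>50)).astype(np.uint8); m[:,:150]=0; m[230:]=0
ys,xs=np.nonzero(m); print(len(xs))
W=unproj(p,np.c_[xs,ys],.02,o)[:,:2]
r=cv2.minAreaRect((W*1000).astype(np.float32)); print("bracket",r, cv2.boxPoints(r))
circ(im,p,o,(.5605,.36),.055,.004);circ(im,p,o,(.561,.3615),.031,.052,(0,255,0))
b=cv2.boxPoints(r)/1000
cv2.polylines(im,[proj(p,np.c_[b,[.02]*4],o).astype(int)],True,(0,0,255))
cv2.imwrite("pics/w19.png",im[:,:,::-1])
```

```text
tcp [0.4862 0.3369 0.2311] jaw 84.29 down [-0.01   0.002 -1.   ] q [ 0.48 -0.04  1.65  0.01  1.54 -0.99] t 24.07 op 0.0853 F [-0.1 -0.   0.1]
2928
bracket ((476.6388244628906, 248.4052734375), (149.80856323242188, 210.51490783691406), 30.749940872192383) [[358.44824  300.56628 ]
 [466.08286  119.648315]
 [594.8294   196.24426 ]
 [487.1948   377.16223 ]]
```

View pics/w19.png

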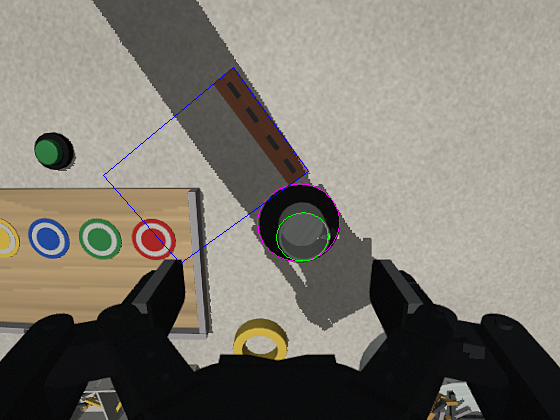

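```bash
cat > brk.py <<'E'
from h import *
import sys
def brk(p,o,roi):
    im=p["color"]; h=cv2.cvtColor(im,cv2.COLOR_RGB2HSV)
    m=((h[...,0]<=14)&(h[...,1]>=110)&(h[...,2]>50)).astype(np.uint8)
    k=np.zeros_like(m); x0,y0,x1,y1=roi; k[y0:y1,x0:x1]=1; m*=k
    m=cv2.morphologyEx(m,cv2.MORPH_CLOSE,np.ones((7,7)))
    n,l,s,ce=cv2.connectedComponentsWithStats(m); i=1+s[1:,4].argmax()
    ys,xs=np.nonzero(l==i)
    W=unproj(p,np.c_[xs,ys]+0.0,.02,o)[:,:2]
    r=cv2.minAreaRect((W*1000).astype(np.float32)); b=cv2.boxPoints(r)
    return r,b
if __name__=="__main__":
    o,p=wrist(sys.argv[1]); print(brk(p,o,list(map(int,sys.argv[2:6]))))
E
python3 brk.py w20 205 50 320 200
python3 - <<'E'
from brk import *
p=ctrl.get_image("top"); print(brk(p,None,(60,200,160,345)))
E
```

```text
tcp [0.4862 0.3369 0.2309] jaw 84.29 down [-0.011  0.002 -1.   ] q [ 0.48 -0.04  1.65  0.01  1.54 -0.99] t 24.12 op 0.0853 F [1.2 0.1 0.4]
(((430.3645324707031, 326.0390625), (149.73025512695312, 29.965044021606445), 30.89242172241211), array([[358.42786, 300.45822],
       [373.81274, 274.74423],
       [502.3012 , 351.6199 ],
       [486.91632, 377.3339 ]], dtype=float32))
(((432.80694580078125, 321.09283447265625), (148.89605712890625, 33.96589660644531), 31.23578453063965), array([[360.34418, 297.0081 ],
       [377.95758, 267.96585],
       [505.2697 , 345.17758],
       [487.6563 , 374.21982]], dtype=float32))
```

>>> {"name": "step_arm", "arguments": {
  "moves": [
    [1,-0.004,-0.001,0,-10.2],
    [1,-0.004,-0.001,0,-10.2],
    [1,-0.004,-0.001,0,-10.2],
    [1,-0.004,-0.001,0,-10.2],
    [1,-0.004,-0.001,0,-10.2],
    [1,-0.004,-0.001,0,-10.2],
    [1,-0.004,-0.001,0,-10.2],
    [1,-0.004,-0.001,0,-10.2],
    [1,-0.004,-0.001,0,-10.2],
    [1,-0.004,-0.001,0,-10.2],
    [1,-0.004,-0.001,0,-10.2],
    [1,-0.004,0,0,-10.2],
    [1,-0.004,0,0,-10.2],
    [1,-0.004,0,0,-10.2],
    [1,0,0,0,0],
    [1,0,0,0,0]
  ]
}}

```text
t: 26.22
tool_pos: [0.4303, 0.3241, 0.219]
tool_rot: [-3.044, -0.724, -0.004]
contact_force: [-0.8, 0.5, -0.8]
opening: 0.0852
```

```bash
python3 brk.py w21 0 0 560 420
```

```text
tcp [0.4303 0.3241 0.219 ] jaw -63.25 down [-0.001  0.013 -1.   ] q [ 0.5  -0.17  1.79  0.01  1.52  1.6 ] t 26.23 op 0.0852 F [-0.8  0.5 -0.8]
(((430.0941162109375, 325.82550048828125), (149.73341369628906, 29.03921890258789), 30.825958251953125), array([[358.36368, 299.92978],
       [373.2443 , 274.993  ],
       [501.82455, 351.72122],
       [486.94394, 376.658  ]], dtype=float32))
```

View pics/w21.png

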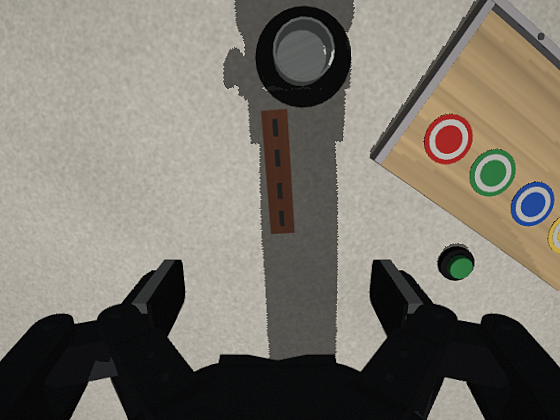

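>>> {"name": "step_arm", "arguments": {
  "moves": [
    [0.65,0,0.001,-0.016,2],
    [0.65,0,0.001,-0.016,2],
    [0.65,0,0,-0.016,0],
    [0.65,0,0,-0.016,0],
    [0.65,0,0,-0.016,0],
    [0.65,0,0,-0.016,0],
    [0.65,0,0,-0.016,0],
    [0.65,0,0,-0.016,0],
    [0.65,0,0,-0.016,0],
    [0.65,0,0,-0.016,0],
    [0.65,0,0,-0.016,0],
    [0.65,0,0,-0.016,0],
    [0.65,0,0,0,0]
  ]
}}

```text
t: 27.9
tool_pos: [0.4288, 0.3252, 0.0109]
tool_rot: [-3.015, -0.84, 0.004]
contact_force: [0.8, 0.3, 0.5]
opening: 0.0555
```

```bash
python3 brk.py w22 100 0 480 270
```

```text
tcp [0.4288 0.3252 0.0109] jaw -58.86 down [-0.006  0.011 -1.   ] q [0.5  0.04 1.96 0.01 1.14 1.52] t 27.9 op 0.0555 F [0.8 0.3 0.5]
(((454.80450439453125, 340.36370849609375), (92.9498291015625, 29.89038848876953), 30.900089263916016), array([[407.25107, 329.3208 ],
       [422.60104, 303.6729 ],
       [502.35794, 351.40662],
       [487.00797, 377.0545 ]], dtype=float32))
```

View pics/w22.png

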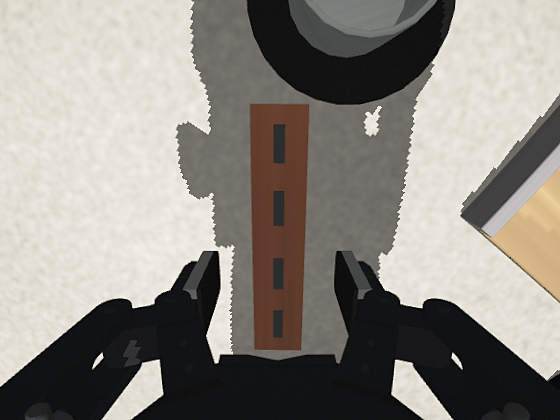

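>>> {"name": "step_arm", "arguments": {
  "moves": [
    [0.65,0.001,0.0005,-0.013,0],
    [0.65,0,0,-0.013,0],
    [0.65,0,0,-0.01,0],
    [0.65,0,0,0,0]
  ]
}}

```text
t: 28.45
tool_pos: [0.4315, 0.3266, -0.0254]
tool_rot: [-3.014, -0.84, -0.003]
contact_force: [-0.7, 0.4, 0.0]
opening: 0.0553
```

>>> {"name": "step_arm", "arguments": {
  "moves": [
    [0.2,0,0,-0.002,0],
    [0.2,0,0,0,0],
    [0.2,0,0,0,0],
    [0.2,0,0,0,0],
    [0.2,0,0,0,0],
    [0.2,0,0,0.01,0],
    [0.2,0,0,0.02,0],
    [0.2,0,0,0.02,0],
    [0.2,0,0,0,0]
  ],
  "newtons": 40
}}

```text
t: 29.58
tool_pos: [0.4318, 0.3268, 0.0257]
tool_rot: [-3.013, -0.84, -0.005]
contact_force: [1.0, -0.5, -1.8]
opening: 0.0291
```

```bash
python3 -c "
from h import *
wrist('w23')"
```

```text
tcp [0.4318 0.3268 0.0257] jaw -58.85 down [-0.001  0.014 -1.   ] q [0.5  0.02 1.95 0.01 1.17 1.53] t 29.57 op 0.0291 F [ 1.  -0.5 -1.8]
```

View pics/w23.png

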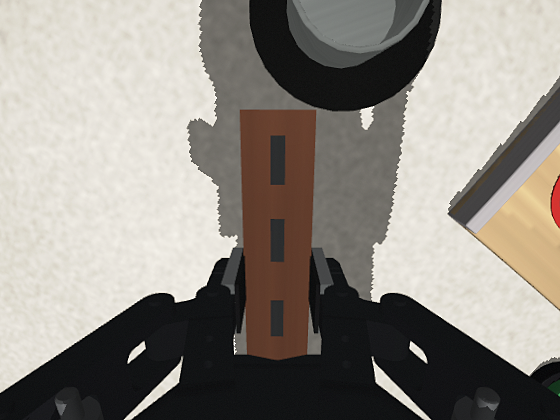

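>>> {"name": "step_arm", "arguments": {
  "moves": [
    [0.2,0,0,0.025,0],
    [0.2,0,0,0.025,0],
    [0.2,0.008,-0.008,0,3.8],
    [0.2,0.0155,-0.0151,0,3.8],
    [0.2,0.0155,-0.0151,0,3.8],
    [0.2,0.0155,-0.0151,0,3.8],
    [0.2,0.0155,-0.0151,0,3.8],
    [0.2,0.0155,-0.0151,0,3.8],
    [0.2,0.0155,-0.0151,0,3.8],
    [0.2,0.0155,-0.0151,0,3.8],
    [0.2,0.0155,-0.0151,0,3.8],
    [0.2,0.0155,-0.0151,0,3.8],
    [0.2,0.0155,-0.0151,0,3.8],
    [0.2,0.0155,-0.0151,0,3.8],
    [0.2,0.0155,-0.0151,0,3.8],
    [0.2,0.008,-0.008,0,3.7],
    [0.2,0,0,0,0],
    [0.2,0,0,0,0]
  ]
}}

```text
t: 31.88
tool_pos: [0.6242, 0.1185, 0.052]
tool_rot: [-2.287, -2.132, 0.058]
contact_force: [-0.0, 0.1, -1.8]
opening: 0.0287
```

```bash
cat >> h.py <<'E'
O=np.array([.5891,.0458]); YAW=np.radians(-5.73)
ex=np.array([np.cos(YAW),np.sin(YAW)]); ey=np.array([-np.sin(YAW),np.cos(YAW)])
def t2w(x,y): return O+np.atleast_1d(x)[...,None]*ex+np.atleast_1d(y)[...,None]*ey
def w2t(P): d=np.asarray(P)[...,:2]-O; return np.stack([d@ex,d@ey],-1)
def tray(im,p,o):
    for (a,b,c,d,z) in [(-.11,-.175,.11,.175,.01),(.1,-.175,.11,.175,.024),(-.11,.165,.11,.175,.024)]:
        P=t2w(np.array([a,c,c,a]),np.array([b,b,d,d])); u=proj(p,np.c_[P,[z]*4],o); cv2.polylines(im,[u.astype(int)],True,(0,0,255))
E
python3 - <<'E'
from h import *
o,p=wrist("w24"); print(w2t(o["tool_pos"]))
im=p["color"].copy(); tray(im,p,o); cv2.imwrite("pics/w24.png",im[:,:,::-1])
E
```

```text
tcp [0.6242 0.1185 0.052 ] jaw -4.05 down [-0.037 -0.015 -0.999] q [ 0.08  0.23  1.67 -0.01  1.28  0.15] t 31.88 op 0.0287 F [-0.   0.1 -1.8]
[0.02761867 0.07587187]
```

View pics/w24.png

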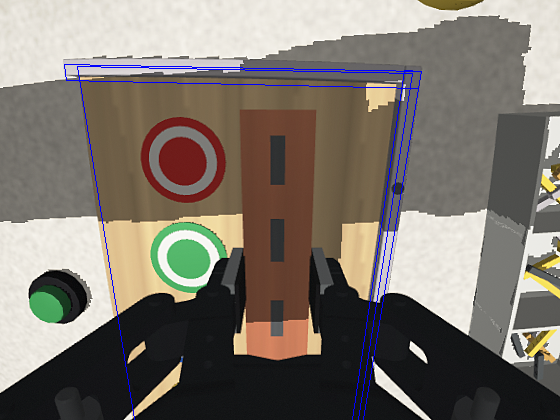

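>>> {"name": "step_arm", "arguments": {
  "moves": [
    [0.2,0.012,-0.001,0,-0.8],
    [0.2,0.012,-0.001,0,-0.8],
    [0.2,0,0,-0.01,0],
    [0.2,0,0,-0.015,0],
    [0.2,0,0,-0.015,0],
    [0.2,0,0,-0.01,0],
    [0.2,0,0,0,0]
  ]
}}

```text
t: 32.8
tool_pos: [0.6475, 0.1174, -0.0036]
tool_rot: [-2.316, -2.096, 0.062]
contact_force: [-0.2, 0.1, -2.0]
opening: 0.0286
```

Run:
```python
from h import *
o,p=wrist("w25"); print(w2t(o["tool_pos"]))
im=p["color"].copy(); tray(im,p,o); cv2.imwrite("pics/w25.png",im[:,:,::-1])
```

```text
tcp [ 0.6475  0.1174 -0.0036] jaw -5.73 down [-0.041 -0.014 -0.999] q [ 0.07  0.35  1.63 -0.01  1.21  0.18] t 32.8 op 0.0286 F [-0.2  0.1 -2. ]
[0.05100167 0.07707034]
```

View pics/w25.png

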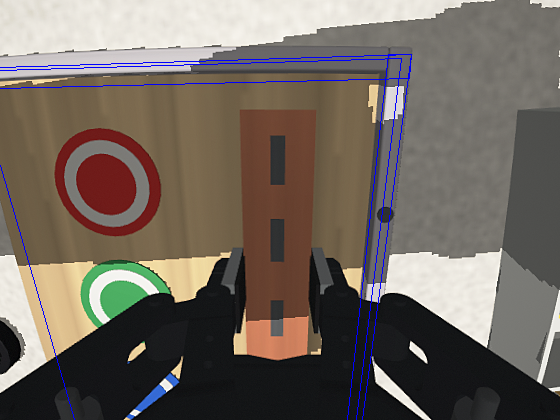

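>>> {"name": "step_arm", "arguments": {
  "moves": [
    [0.2,0,0,-0.005,0],
    [0.2,0,0,-0.004,0],
    [0.2,0,0,-0.003,0],
    [0.2,0,0,0,0]
  ]
}}

```text
t: 33.35
tool_pos: [0.6493, 0.1175, -0.014]
tool_rot: [-2.318, -2.098, 0.057]
contact_force: [-0.0, -0.3, -1.7]
opening: 0.0291
```

>>> {"name": "step_arm", "arguments": {
  "moves": [
    [0.2,0,0,-0.002,0],
    [0.2,0,0,-0.002,0]
  ]
}}

```text
t: 33.6
tool_pos: [0.65, 0.1173, -0.0168]
tool_rot: [-2.319, -2.099, 0.056]
contact_force: [-3.8, -1.4, 4.0]
opening: 0.029
```

>>> {"name": "step_arm", "arguments": {
  "moves": [
    [0.45,0,0,0,0],
    [0.5,0,0,0,0],
    [0.5,0,0,0,0],
    [0.5,0,0,0.01,0],
    [0.5,0,0,0.02,0],
    [0.5,0,0,0.025,0],
    [0.3,0,0,0.025,0],
    [0,0,0,0.02,0],
    [0,0,0,0,0]
  ]
}}

```text
t: 34.72
tool_pos: [0.6526, 0.1179, 0.0942]
tool_rot: [-2.322, -2.102, 0.046]
contact_force: [0.4, -0.3, 0.3]
opening: -0.0
```

Run:
```python
from h import *
from brk import brk
o,p=wrist("w26"); print(w2t(o["tool_pos"]))
im=p["color"].copy(); tray(im,p,o); cv2.imwrite("pics/w26.png",im[:,:,::-1])
```

```text
tcp [0.6526 0.1179 0.0942] jaw -5.71 down [-0.028 -0.013 -1.   ] q [ 0.07  0.24  1.58 -0.01  1.35  0.17] t 34.73 op -0.0 F [ 0.4 -0.3  0.3]
[0.056007   0.07804979]
```

View pics/w26.png

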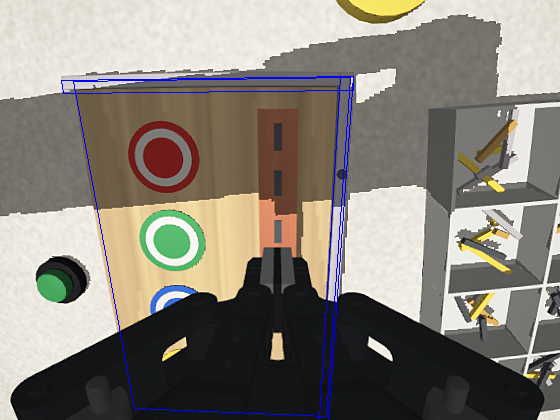

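>>> {"name": "step_arm", "arguments": {
  "moves": [
    [0,-0.015,0.001,0,0],
    [0,-0.015,0.001,0,0],
    [0,-0.014,0.002,0,0],
    [0,0,0,0,0],
    [0,0,0,-0.015,0],
    [0,0,0,-0.015,0],
    [0,0,0,-0.015,0],
    [0,0,0,-0.015,0],
    [0,0,0,0,0]
  ]
}}

```text
t: 35.9
tool_pos: [0.5996, 0.1215, 0.0206]
tool_rot: [-2.315, -2.095, 0.065]
contact_force: [-0.0, -0.1, -0.4]
opening: -0.0001
```

Run:
```python
from h import *
o,p=wrist("w27"); print(w2t(o["tool_pos"]))
```

```text
tcp [0.5996 0.1215 0.0206] jaw -5.73 down [-0.043 -0.014 -0.999] q [ 0.08  0.22  1.74 -0.01  1.22  0.19] t 35.9 op -0.0001 F [-0.  -0.1 -0.4]
[0.00290295 0.07640609]
```

View pics/w27.png

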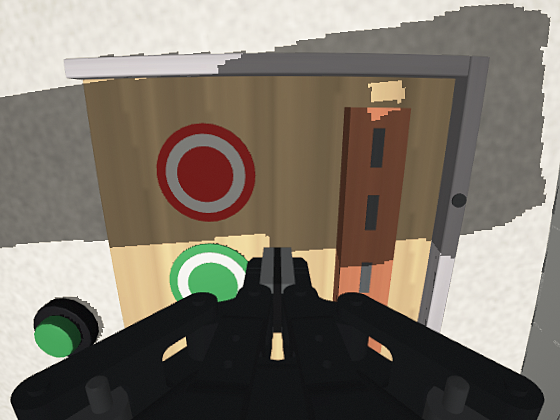

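>>> {"name": "step_arm", "arguments": {
  "moves": [
    [0,0,0,-0.012,0],
    [0,0,0,-0.012,0],
    [0,0,0,-0.01,0],
    [0,0,0,0,0]
  ]
}}

```text
t: 36.45
tool_pos: [0.6013, 0.1217, -0.0137]
tool_rot: [-2.317, -2.097, 0.06]
contact_force: [-0.5, -0.3, -1.3]
opening: -0.0001
```

>>> {"name": "step_arm", "arguments": {
  "moves": [
    [0,0.008,-0.001,-0.002,0],
    [0,0.008,-0.001,0,0],
    [0,0.006,-0.001,0,0],
    [0,0,0,0,0]
  ]
}}

```text
t: 36.95
tool_pos: [0.6261, 0.1185, -0.0147]
tool_rot: [-2.318, -2.098, 0.058]
contact_force: [1.0, -0.3, -0.5]
opening: -0.0
```

>>> {"name": "step_arm", "arguments": {
  "moves": [
    [0,0.006,-0.0006,0,0],
    [0,0.006,-0.0006,0,0],
    [0,0.005,-0.0005,0,0]
  ]
}}

```text
t: 37.33
tool_pos: [0.6434, 0.1168, -0.0147]
tool_rot: [-2.317, -2.097, 0.059]
contact_force: [-0.6, 0.6, -0.0]
opening: -0.0001
```

>>> {"name": "step_arm", "arguments": {
  "moves": [
    [0,0.004,-0.0004,0,0],
    [0,0.004,-0.0004,0,0]
  ]
}}

```text
t: 37.58
tool_pos: [0.6512, 0.1159, -0.0149]
tool_rot: [-2.316, -2.096, 0.062]
contact_force: [-9.5, 0.8, 4.7]
opening: -0.0002
```

Run:
```python
from h import *
o,p=wrist("w28"); print(w2t(o["tool_pos"]))
```

```text
tcp [ 0.6512  0.1159 -0.0149] jaw -5.72 down [-0.041 -0.014 -0.999] q [ 0.07  0.37  1.62 -0.01  1.19  0.17] t 37.58 op -0.0002 F [-9.5  0.8  4.7]
[0.0547871 0.0759906]
```

View pics/w28.png

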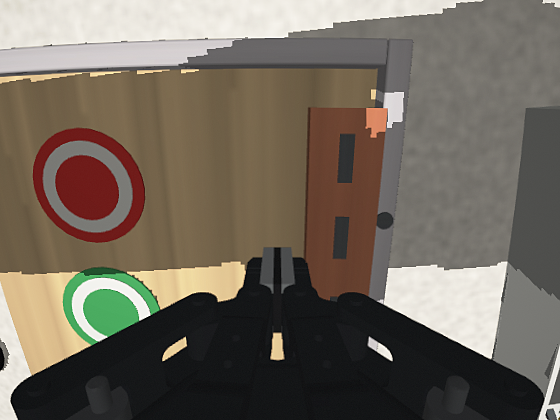

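>>> {"name": "step_arm", "arguments": {
  "moves": [
    [0,0.001,0,0,0],
    [0,0.001,0,0,0]
  ]
}}

```text
t: 37.88
tool_pos: [0.6505, 0.116, -0.0148]
tool_rot: [-2.312, -2.092, 0.071]
contact_force: [-6.0, -0.9, 3.8]
opening: 0.0002
```

>>> {"name": "step_arm", "arguments": {
  "moves": [
    [0,-0.008,0.001,0,0],
    [0,-0.007,0.001,0,0],
    [0,0,0,0.03,0],
    [0,0,0,0.03,0],
    [0,0,0,0.03,0],
    [0,0,0,0.03,0],
    [0,0.005,-0.018,0.01,0],
    [0,0.005,-0.018,0,0],
    [0,0.005,-0.018,0,0],
    [0,0.005,-0.018,0,0],
    [0,0.005,-0.018,0,0],
    [0,0.005,-0.018,0,0],
    [0,0,0,0,0],
    [0,0,0,0,0]
  ]
}}

```text
t: 39.62
tool_pos: [0.6621, 0.0005, 0.1114]
tool_rot: [-2.311, -2.087, 0.078]
contact_force: [-0.3, 0.2, 0.0]
opening: 0.0001
```

Run:
```python
from h import *
o,p=wrist("w29"); print(w2t(o["tool_pos"]))
```

```text
tcp [6.621e-01 5.000e-04 1.114e-01] jaw -5.86 down [-0.055 -0.014 -0.998] q [-0.1   0.24  1.55 -0.02  1.4   0.  ] t 39.62 op 0.0001 F [-0.3  0.2  0. ]
[ 0.07718027 -0.03776592]
```

View pics/w29.png

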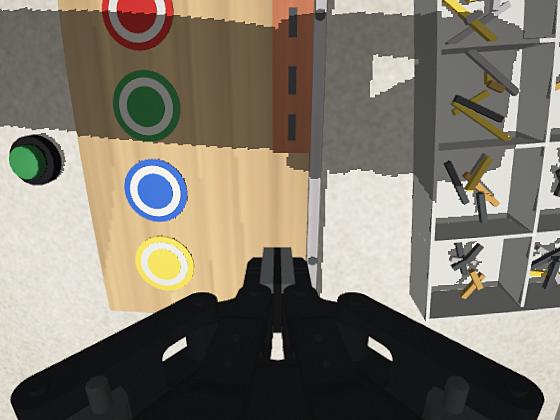

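>>> {"name": "step_arm", "arguments": {
  "moves": [
    [0,0,0,-0.05,0],
    [0,0,0,-0.03,0],
    [0,0,0,0,0]
  ]
}}

```text
t: 40.05
tool_pos: [0.6631, 0.0029, 0.0318]
tool_rot: [-2.31, -2.093, 0.074]
contact_force: [-0.1, -0.2, 0.3]
opening: -0.0
```

Run:
```python
from h import *
o,p=wrist("w30"); print(w2t(o["tool_pos"]))
```

```text
tcp [0.6631 0.0029 0.0318] jaw -5.67 down [-0.051 -0.014 -0.999] q [-0.1   0.32  1.6  -0.02  1.27  0.01] t 40.05 op -0.0 F [-0.1 -0.2  0.3]
[ 0.07787377 -0.03534072]
```

Fine; descend to −0.012 and push +y.

>>> {"name": "step_arm", "arguments": {
  "moves": [
    [0,0.001,0,-0.015,0],
    [0,0.001,0,-0.015,0],
    [0,0,0,-0.012,0],
    [0,0,0,0,0]
  ]
}}

```text
t: 40.6
tool_pos: [0.6688, 0.0032, -0.0074]
tool_rot: [-2.314, -2.098, 0.065]
contact_force: [0.2, -0.7, 0.1]
opening: 0.0003
```

Run:
```python
from h import *
o,p=wrist("w31"); print(w2t(o["tool_pos"]))
```

```text
tcp [ 0.6688  0.0032 -0.0074] jaw -5.61 down [-0.042 -0.015 -0.999] q [-0.1   0.37  1.6  -0.02  1.2   0.01] t 40.6 op 0.0003 F [ 0.2 -0.7  0.1]
[ 0.08352167 -0.03447021]
```

View pics/w31.png

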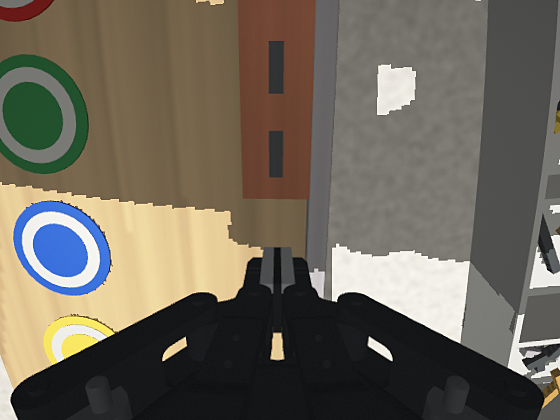

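>>> {"name": "step_arm", "arguments": {
  "moves": [
    [0,-0.005,0,-0.004,0],
    [0,0.0008,0.008,-0.002,0],
    [0,0.0008,0.008,0,0],
    [0,0.0005,0.005,0,0],
    [0,0,0,0,0]
  ]
}}

```text
t: 41.28
tool_pos: [0.6675, 0.0259, -0.0113]
tool_rot: [-2.316, -2.101, 0.06]
contact_force: [0.2, -0.1, 0.2]
opening: 0.0001
```

>>> {"name": "step_arm", "arguments": {
  "moves": [
    [0,0.0005,0.005,0,0],
    [0,0.0005,0.004,0,0]
  ]
}}

```text
t: 41.52
tool_pos: [0.6685, 0.0347, -0.0112]
tool_rot: [-2.316, -2.101, 0.062]
contact_force: [-0.2, -1.3, 0.5]
opening: 0.0
```

Run:
```python
from h import *
o,p=wrist("w32"); print(w2t(o["tool_pos"]))
```

```text
tcp [ 0.6685  0.0347 -0.0112] jaw -5.61 down [-0.038 -0.016 -0.999] q [-0.05  0.38  1.61 -0.02  1.2   0.05] t 41.52 op 0.0 F [-0.2 -1.3  0.5]
[ 0.08008408 -0.0030857 ]
```

View pics/w32.png

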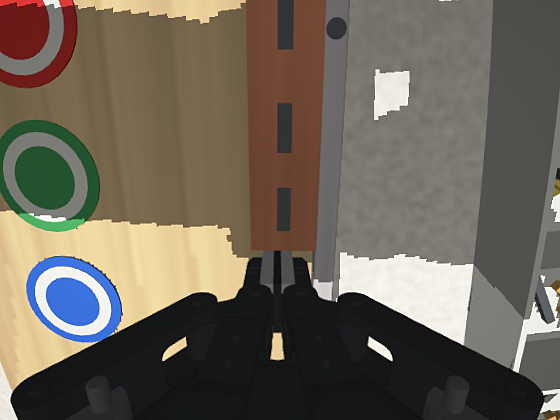

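>>> {"name": "step_arm", "arguments": {
  "moves": [
    [0,0.0003,0.003,0,0],
    [0,0.0003,0.003,0,0]
  ]
}}

```text
t: 41.82
tool_pos: [0.6691, 0.0411, -0.0112]
tool_rot: [-2.316, -2.101, 0.062]
contact_force: [-1.0, -0.7, -0.1]
opening: 0.0
```

>>> {"name": "step_arm", "arguments": {
  "moves": [
    [0,0.0002,0.002,0,0],
    [0,0.0002,0.002,0,0]
  ]
}}

```text
t: 42.08
tool_pos: [0.6694, 0.0435, -0.0112]
tool_rot: [-2.317, -2.103, 0.067]
contact_force: [-1.2, -10.3, 1.9]
opening: -0.0004
```

>>> {"name": "step_arm", "arguments": {
  "moves": [
    [0,0.0001,0.001,0,0],
    [0,0,-0.006,0,0],
    [0,0,-0.006,0,0],
    [0,-0.005,0,0.02,0],
    [0,-0.01,0.01,0.03,0],
    [0,-0.02,0.02,0.03,0],
    [0,-0.02,0.02,0.03,0],
    [0,-0.02,0.02,0.03,0],
    [0,0,0,0.02,0],
    [0,0,0,0,0],
    [0,0,0,0,0]
  ]
}}

```text
t: 43.45
tool_pos: [0.593, 0.1036, 0.1622]
tool_rot: [-2.322, -2.104, 0.053]
contact_force: [0.5, -0.1, -0.6]
opening: -0.0
```

Run:
```python
from h import *
from brk import brk
o,p=wrist("w33"); print(w2t(o["tool_pos"]))
im=p["color"].copy(); tray(im,p,o); cv2.imwrite("pics/w33b.png",im[:,:,::-1])
```

```text
tcp [0.593  0.1036 0.1622] jaw -5.67 down [-0.03  -0.017 -0.999] q [ 0.06  0.05  1.68 -0.02  1.45  0.16] t 43.45 op -0.0 F [ 0.5 -0.1 -0.6]
[-0.00190541  0.05788514]
```

View pics/w33.png

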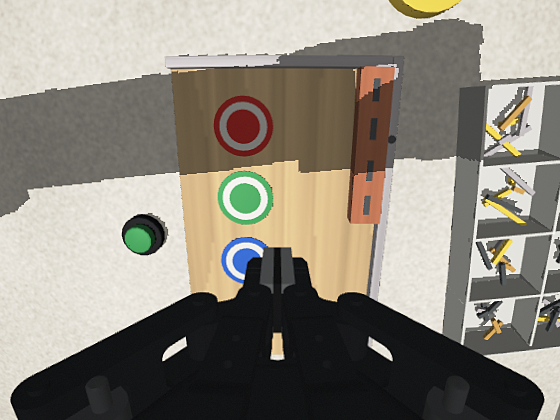

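Run:
```python
import cv2
a=cv2.imread("pics/w33.png")[40:240,320:420]
cv2.imwrite("pics/z5.png",cv2.resize(a,None,fx=3.9,fy=2.9,interpolation=cv2.INTER_CUBIC))
from h import *
q=ctrl.get_image("top"); cv2.imwrite("pics/t4.png",cv2.resize(q["color"][160:330,90:480],None,fx=2,fy=2,interpolation=cv2.INTER_CUBIC)[:,:,::-1])
```

```text
(no output)
```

View pics/z5.png

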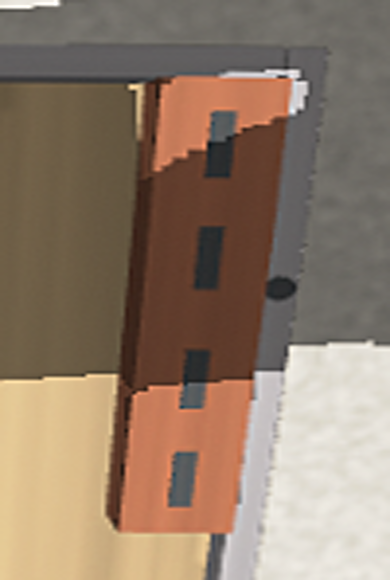

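View pics/t4.png

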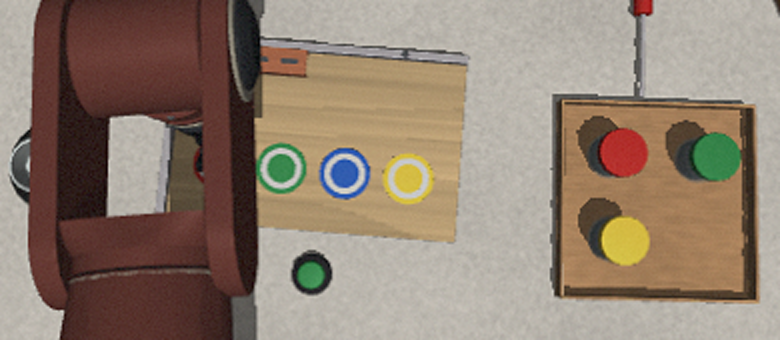

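>>> {"name": "step_arm", "arguments": {
  "moves": [
    [1,-0.005,-0.015,0.01,0],
    [1,-0.0093,-0.0286,0.005,0],
    [1,-0.0093,-0.0286,0.005,0],
    [1,-0.0093,-0.0286,0.005,0],
    [1,-0.0093,-0.0286,0.005,0],
    [1,-0.0093,-0.0286,0.005,0],
    [1,-0.0093,-0.0286,0.005,0],
    [1,-0.0093,-0.0286,0.005,0],
    [1,-0.0093,-0.0286,0.005,0],
    [1,-0.0093,-0.0286,0.005,0],
    [1,-0.0093,-0.0286,0.005,0],
    [1,-0.0093,-0.0286,0.005,0],
    [1,-0.0093,-0.0286,0,0],
    [1,-0.005,-0.015,0,0],
    [1,0,0,0,0],
    [1,0,0,0,0]
  ],
  "newtons": 30
}}

```text
t: 45.55
tool_pos: [0.4561, -0.2935, 0.2236]
tool_rot: [-2.325, -2.081, 0.073]
contact_force: [0.2, -0.2, 0.2]
opening: 0.0858
```

```bash
cat > jar.py <<'E'
from h import *
import sys
def lids(p,o,z=.07):
    out={}
    for c in ["red","yellow","blue","green"]:
        bs,l=blobs(p["color"],c,300,110,50)
        for ce,s in bs:
            # min enclosing circle of the blob unprojected
            i=l[int(ce[1]),int(ce[0])]
            if not i: continue
            ys,xs=np.nonzero(l==i); W=unproj(p,np.c_[xs,ys]+0.,z,o)[:,:2]
            (cc,r)=cv2.minEnclosingCircle((W*1000).astype(np.float32))
            print(c,"px",ce.round(0),"area",s[4],"circ",np.round(cc,1),"r",round(r,1),"centroid",W.mean(0).round(4))
if __name__=="__main__":
    o,p=wrist(sys.argv[1]); lids(p,o,float(sys.argv[2]) if len(sys.argv)>2 else .07)
E
python3 jar.py w34
```

```text
tcp [ 0.4561 -0.2935  0.2236] jaw -6.37 down [-0.049 -0.016 -0.999] q [-0.68 -0.13  1.75 -0.04  1.55 -0.57] t 45.55 op 0.0858 F [ 0.2 -0.2  0.2]
red px [381. 175.] area 2163 circ [ 557.7 -299.1] r 28.6 centroid [ 0.5579 -0.2986]
red px [532. 191.] area 1089 circ [ 720.1 -335.1] r 35.3 centroid [ 0.7215 -0.3322]
yellow px [290. 180.] area 2039 circ [ 462.3 -295.1] r 27.9 centroid [ 0.4622 -0.2949]
green px [373. 260.] area 964 circ [ 550.2 -401.5] r 28.6 centroid [ 0.5474 -0.3976]
```

View pics/w34.png

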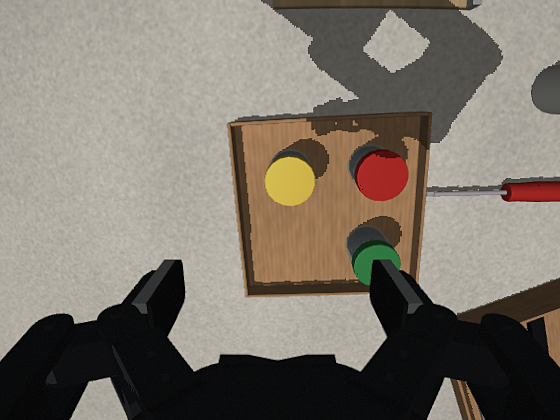

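>>> {"name": "step_arm", "arguments": {
  "moves": [
    [1,0.05,0,0,0],
    [1,0.05,0,0,0]
  ]
}}

```text
t: 45.85
tool_pos: [0.5567, -0.2917, 0.2239]
tool_rot: [-2.326, -2.081, 0.074]
contact_force: [0.6, -0.2, 0.3]
opening: 0.0856
```

>>> {"name": "step_arm", "arguments": {
  "moves": [
    [1,-0.012,0,0,0],
    [1,-0.012,0,0,0],
    [1,-0.012,0,0,0],
    [1,-0.012,0,0,0],
    [1,-0.012,0,0,0]
  ]
}}

```text
t: 46.48
tool_pos: [0.4946, -0.2886, 0.2226]
tool_rot: [-2.319, -2.085, 0.075]
contact_force: [-0.1, 0.4, -0.0]
opening: 0.0858
```

```bash
python3 -c "
from h import *
wrist('w35')"
```

```text
tcp [ 0.4946 -0.2886  0.2226] jaw -6.11 down [-0.05  -0.016 -0.999] q [-0.63 -0.06  1.68 -0.04  1.55 -0.53] t 46.48 op 0.0858 F [-0.1  0.4 -0. ]
```

>>> {"name": "step_arm", "arguments": {
  "moves": [
    [1,0,0,-0.05,0],
    [1,0,0,-0.05,0],
    [1,0,0,0,0]
  ]
}}

```text
t: 46.9
tool_pos: [0.4927, -0.2899, 0.1239]
tool_rot: [-2.327, -2.086, 0.074]
contact_force: [-0.0, -0.3, -0.2]
opening: 0.0855
```

```bash
python3 -c "
from h import *
wrist('w36')"
```

```text
tcp [ 0.4927 -0.2899  0.1239] jaw -6.28 down [-0.046 -0.019 -0.999] q [-0.64  0.01  1.79 -0.04  1.37 -0.52] t 46.9 op 0.0855 F [-0.  -0.3 -0.2]
```

>>> {"name": "step_arm", "arguments": {
  "moves": [
    [1,0,0,0.012,0],
    [1,0,0,0.012,0],
    [1,0,0,0.012,0],
    [1,0,0,0.012,0],
    [1,0,0,0.012,0],
    [1,0,0,0.012,0]
  ]
}}

```text
t: 47.7
tool_pos: [0.4983, -0.294, 0.2137]
tool_rot: [2.336, 2.094, -0.068]
contact_force: [-0.3, -0.2, 0.4]
opening: 0.0852
```

```bash
python3 -c "
from h import *
wrist('w37')"
```

```text
tcp [ 0.4983 -0.294   0.2137] jaw -6.29 down [-0.03  -0.031 -0.999] q [-0.64 -0.06  1.7  -0.04  1.51 -0.53] t 47.7 op 0.0852 F [-0.3 -0.2  0.4]
```

>>> {"name": "step_arm", "arguments": {
  "moves": [
    [1,-0.01,-0.001,-0.012,0],
    [1,-0.01,-0.001,-0.012,0],
    [1,-0.01,-0.001,-0.012,0],
    [1,-0.007,-0.001,-0.012,0],
    [1,0,0,-0.015,0],
    [1,0,0,-0.015,0],
    [1,0,0,-0.015,0],
    [1,0,0,-0.015,0],
    [1,0,0,-0.015,0],
    [1,0,0,-0.015,0],
    [1,0,0,-0.015,0],
    [1,0,0,-0.015,0],
    [1,0,0,0,0]
  ]
}}

```text
t: 49.38
tool_pos: [0.4571, -0.2969, 0.0316]
tool_rot: [-2.338, -2.096, 0.069]
contact_force: [0.6, 1.0, 0.2]
opening: 0.0856
```

```bash
python3 jar.py w38
```

```text
tcp [ 0.4571 -0.2969  0.0316] jaw -6.29 down [-0.033 -0.028 -0.999] q [-0.69  0.04  1.92 -0.05  1.19 -0.56] t 49.38 op 0.0856 F [0.6 1.  0.2]
red px [479. 250.] area 9966 circ [ 556.7 -297.4] r 31.5 centroid [ 0.5562 -0.2966]
yellow px [285. 262.] area 9336 circ [ 462.3 -294.4] r 29.3 centroid [ 0.4624 -0.2933]
green px [455. 402.] area 1623 circ [ 558.1 -396.4] r 23.9 centroid [ 0.5535 -0.397 ]
```

View pics/w38.png

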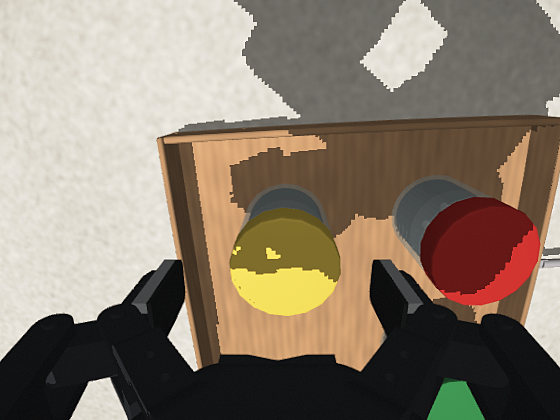

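>>> {"name": "step_arm", "arguments": {
  "moves": [
    [0.95,0.004,0.001,-0.01,0],
    [0.95,0,0,-0.012,0],
    [0.95,0,0,-0.012,0],
    [0.95,0,0,-0.008,0],
    [0.95,0,0,0,0]
  ]
}}

```text
t: 50.05
tool_pos: [0.4627, -0.2968, -0.0113]
tool_rot: [2.337, 2.095, -0.068]
contact_force: [-0.3, -0.1, 0.3]
opening: 0.0811
```

```bash
python3 -c "
from h import *
wrist('w39')"
```

```text
tcp [ 0.4627 -0.2968 -0.0113] jaw -6.29 down [-0.03  -0.031 -0.999] q [-0.68  0.11  1.93 -0.05  1.11 -0.55] t 50.05 op 0.0811 F [-0.3 -0.1  0.3]
```

View pics/w39.png

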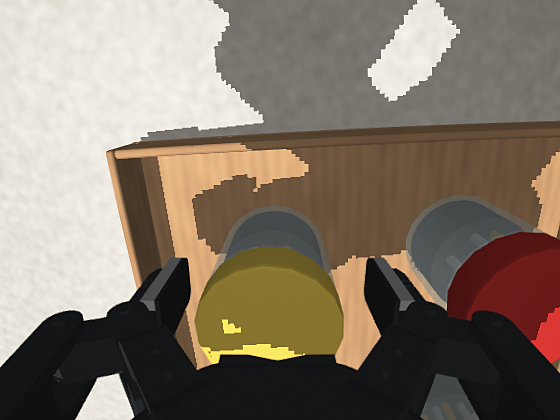

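>>> {"name": "step_arm", "arguments": {
  "moves": [
    [0.5,0,0,0,0],
    [0.5,0,0,0,0],
    [0.5,0,0,0,0],
    [0.5,0,0,0,0],
    [0.5,0,0,0.006,0],
    [0.5,0,0,0.015,0],
    [0.5,0,0,0.02,0],
    [0.5,0,0,0.02,0],
    [0.5,0,0,0.02,0],
    [0.5,0,0,0.015,0],
    [0.5,0,0,0,0]
  ]
}}

```text
t: 51.48
tool_pos: [0.464, -0.2977, 0.0941]
tool_rot: [2.333, 2.09, -0.066]
contact_force: [-0.2, 0.6, -2.6]
opening: 0.0534
```

```bash
python3 -c "
from h import *
wrist('w40')"
```

```text
tcp [ 0.464  -0.2977  0.0941] jaw -6.29 down [-0.026 -0.034 -0.999] q [-0.68 -0.03  1.88 -0.04  1.3  -0.56] t 51.48 op 0.0534 F [-0.2  0.6 -2.6]
```

View pics/w40.png

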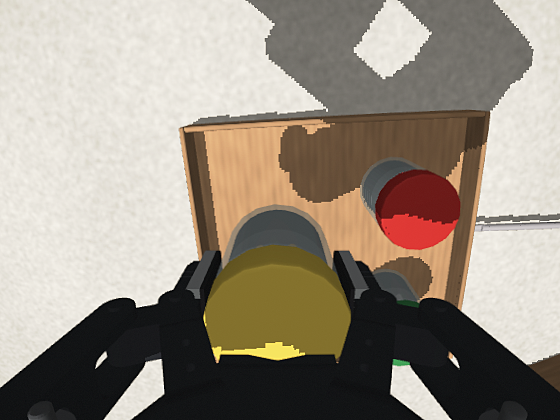

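>>> {"name": "step_arm", "arguments": {
  "moves": [
    [0.5,0.003,0.01,0,0],
    [0.5,0.0062,0.0196,0,0],
    [0.5,0.0062,0.0196,0,0],
    [0.5,0.0062,0.0196,0,0],
    [0.5,0.0062,0.0196,0,0],
    [0.5,0.0062,0.0196,0,0],
    [0.5,0.0062,0.0196,0,0],
    [0.5,0.0062,0.0196,0,0],
    [0.5,0.0062,0.0196,0,0],
    [0.5,0.0062,0.0196,0,0],
    [0.5,0.0062,0.0196,0,0],
    [0.5,0.0062,0.0196,0,0],
    [0.5,0.002,0.008,0,0],
    [0.5,0,0,0,0],
    [0.5,0,0,0,0]
  ]
}}

```text
t: 53.4
tool_pos: [0.5308, -0.0356, 0.0795]
tool_rot: [-2.315, -2.097, 0.076]
contact_force: [0.2, -0.6, -1.8]
opening: 0.0535
```

```bash
cat >> h.py <<'E'
SP={"red":(.5605,.1625),"green":(.5532,.0875),"blue":(.5455,.0125),"yellow":(.5378,-.0622)}
def spots(tag):
    o,p=wrist(tag)
    im=p["color"].copy()
    for c,v in SP.items():
        circ(im,p,o,v,.03,.01); circ(im,p,o,v,.027,.01,(0,255,255))
        for bs,s in blobs(p["color"],c,150)[0]: print(c,bs.round(0),s[4],unproj(p,bs,.01,o)[0][:2].round(4))
    cv2.imwrite(f"pics/{tag}.png",im[:,:,::-1]); return o,p
E
python3 -c "
from h import *
spots('w41')"
```

```text
tcp [ 0.5308 -0.0356  0.0795] jaw -5.7 down [-0.048 -0.02  -0.999] q [-0.19 -0.03  1.9  -0.03  1.31 -0.08] t 53.4 op 0.0535 F [ 0.2 -0.6 -1.8]
green [295.  42.] 1533 [0.5523 0.0819]
green [295.  31.] 1970 [0.5527 0.0888]
green [129. 102.] 1427 [0.4232 0.0549]
blue [294. 139.] 1661 [0.5456 0.0145]
blue [293. 140.] 1570 [0.5451 0.0133]
yellow [305. 213.] 636 [ 0.5495 -0.0461]
yellow [277. 306.] 13655 [ 0.5178 -0.1329]
```

View pics/w41.png

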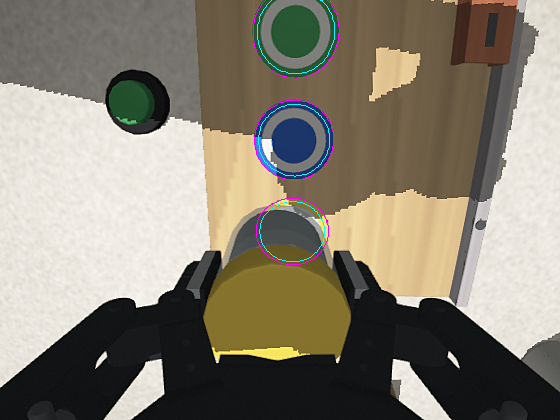

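>>> {"name": "step_arm", "arguments": {
  "moves": [
    [0.5,0.001,-0.009,0,0],
    [0.5,0.002,-0.01,0,0],
    [0.5,0.002,-0.009,-0.01,0],
    [0.5,0,0,-0.012,0],
    [0.5,0,0,-0.012,0],
    [0.5,0,0,-0.012,0],
    [0.5,0,0,-0.012,0],
    [0.5,0,0,0,0]
  ]
}}

```text
t: 54.45
tool_pos: [0.5344, -0.067, 0.0157]
tool_rot: [-2.316, -2.091, 0.079]
contact_force: [-0.5, -0.4, -2.0]
opening: 0.0535
```

```bash
python3 -c "
from h import *
spots('w42')"
```

```text
tcp [ 0.5344 -0.067   0.0157] jaw -5.88 down [-0.051 -0.019 -0.999] q [-0.24  0.07  1.92 -0.03  1.2  -0.13] t 54.45 op 0.0535 F [-0.5 -0.4 -2. ]
green [51. 43.] 2562 [0.4203 0.0573]
blue [282.  92.] 3491 [0.5455 0.0154]
blue [282.  95.] 3248 [0.545  0.0138]
yellow [284. 201.] 1531 [ 0.5402 -0.046 ]
yellow [277. 306.] 13655 [ 0.5286 -0.1191]
```

View pics/w42.png

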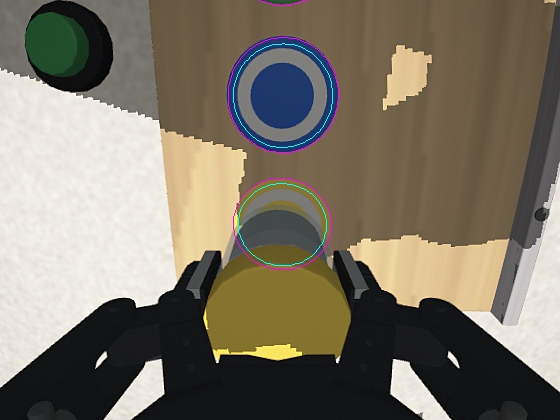

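```bash
cat > jb.py <<'E'
from h import *
import sys
def jb(tag,zb,dx,dy,zp,c):
    o,p=spots(tag) if False else wrist(tag)
    im=p["color"].copy(); t=o["tool_pos"]
    circ(im,p,o,(t[0]+dx,t[1]+dy),.027,t[2]-zp+zb,(0,255,0))
    circ(im,p,o,SP[c],.03,.01)
    R=Ro.from_rotvec(o["tool_rot"]).as_matrix()
    im=im[100:400,150:410]; cv2.imwrite(f"pics/{tag}.png",cv2.resize(im,None,fx=2,fy=2)[:,:,::-1])
    print("remaining",(np.array(SP[c])-t[:2]-[dx,dy]).round(4),"bottom",t[2]-zp+zb)
if __name__=="__main__":
    a=sys.argv; jb(a[1],float(a[2]),float(a[3]),float(a[4]),float(a[5]),a[6])
E
python3 jb.py w43 .004 .002 .002 -.0113 yellow
```

```text
tcp [ 0.535  -0.0672  0.0165] jaw -5.88 down [-0.05  -0.02  -0.999] q [-0.24  0.07  1.92 -0.03  1.2  -0.13] t 54.5 op 0.0535 F [ 0.5  0.2 -1.5]
remaining [0.0008 0.003 ] bottom 0.03178701308747271
```

View pics/w43.png

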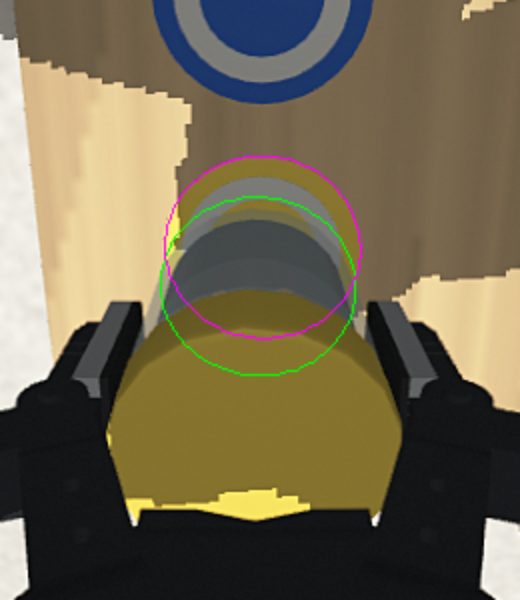

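>>> {"name": "step_arm", "arguments": {
  "moves": [
    [0.5,0.001,0.003,-0.006,0],
    [0.5,0,0,-0.006,0],
    [0.5,0,0,-0.004,0],
    [0.5,0,0,-0.002,0],
    [0.5,0,0,0,0]
  ]
}}

```text
t: 55.18
tool_pos: [0.538, -0.0643, -0.0004]
tool_rot: [-2.32, -2.095, 0.074]
contact_force: [-0.1, 0.3, -0.5]
opening: 0.0535
```

```bash
python3 jb.py w44 .004 .002 .002 -.0113 yellow
```

```text
tcp [ 5.38e-01 -6.43e-02 -4.00e-04] jaw -5.87 down [-0.045 -0.021 -0.999] q [-0.24  0.1   1.92 -0.03  1.16 -0.12] t 55.17 op 0.0535 F [-0.1  0.3 -0.5]
remaining [-0.0022  0.0001] bottom 0.014865500396292487
```

View pics/w44.png

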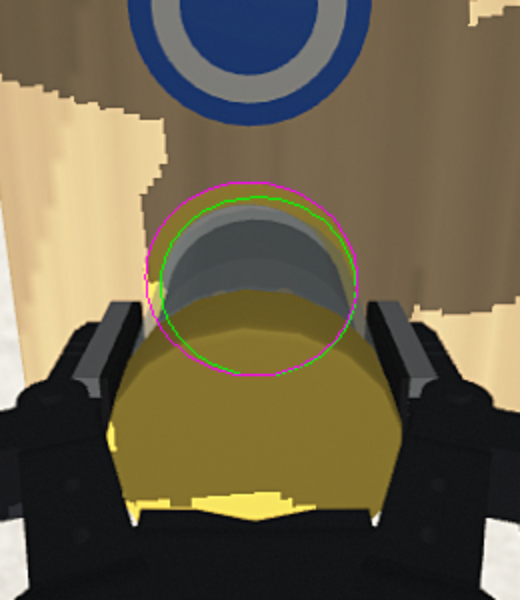

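>>> {"name": "step_arm", "arguments": {
  "moves": [
    [0.5,-0.002,0.0015,-0.001,0],
    [0.5,0,0,-0.002,0],
    [0.5,0,0,-0.002,0]
  ]
}}

```text
t: 55.6
tool_pos: [0.5364, -0.0629, -0.0037]
tool_rot: [-2.32, -2.095, 0.074]
contact_force: [-7.8, 1.3, 13.1]
opening: 0.0531
```

>>> {"name": "step_arm", "arguments": {
  "moves": [
    [0.5,0,0,-0.001,0],
    [0.5,0,0,-0.0015,0]
  ]
}}

```text
t: 55.85
tool_pos: [0.5367, -0.0629, -0.0036]
tool_rot: [-2.32, -2.095, 0.076]
contact_force: [-5.7, 1.8, 9.9]
opening: 0.0534
```

>>> {"name": "step_arm", "arguments": {
  "moves": [
    [0.66,0,0,0,0],
    [0.7,0,0,0,0],
    [0.75,0,0,0,0],
    [0.9,0,0,0,0],
    [1,0,0,0,0]
  ]
}}

```text
t: 56.48
tool_pos: [0.5377, -0.0632, -0.0033]
tool_rot: [-2.321, -2.096, 0.074]
contact_force: [0.2, -0.4, -0.5]
opening: 0.0852
```

>>> {"name": "step_arm", "arguments": {
  "moves": [
    [1,0,0,0.012,0],
    [1,0,0,0.02,0],
    [1,0,0,0.025,0],
    [1,0,0,0.025,0],
    [1,0,0,0.025,0],
    [1,0,0,0.025,0],
    [1,0,0,0.02,0],
    [1,0,0,0.02,0],
    [1,0,0,0,0]
  ]
}}

```text
t: 57.6
tool_pos: [0.5382, -0.0633, 0.1814]
tool_rot: [-2.325, -2.099, 0.068]
contact_force: [-0.4, -0.0, -0.4]
opening: 0.0858
```

```bash
cat > chk.py <<'E'
from h import *
import sys
o,p=wrist(sys.argv[1]); im=p["color"].copy()
for c in sys.argv[2:]:
    circ(im,p,o,SP[c],.027,.076,(0,255,0)); circ(im,p,o,SP[c],.03,.01)
cv2.imwrite(f"pics/{sys.argv[1]}.png",im[:,:,::-1])
from jar import lids; lids(p,o,.076)
E
python3 chk.py w45 yellow
```

```text
tcp [ 0.5382 -0.0633  0.1814] jaw -5.87 down [-0.038 -0.023 -0.999] q [-0.24 -0.11  1.8  -0.03  1.48 -0.13] t 57.6 op 0.0858 F [-0.4 -0.  -0.4]
yellow px [281. 185.] area 3091 circ [538.2 -55.8] r 33.3 centroid [ 0.5385 -0.0576]
blue px [282. 101.] area 882 circ [546.4  13.5] r 13.7 centroid [0.5464 0.0136]
blue px [282. 102.] area 852 circ [546.4  13.5] r 13.7 centroid [0.5464 0.0136]
green px [282.  30.] area 769 circ [552.6  74.4] r 13.6 centroid [0.5526 0.0745]
green px [282.  23.] area 983 circ [552.6  74.4] r 13.6 centroid [0.5526 0.0745]
green px [162.  74.] area 712 circ [448.8  47.1] r 12.9 centroid [0.4487 0.0475]
```

View pics/w45.png

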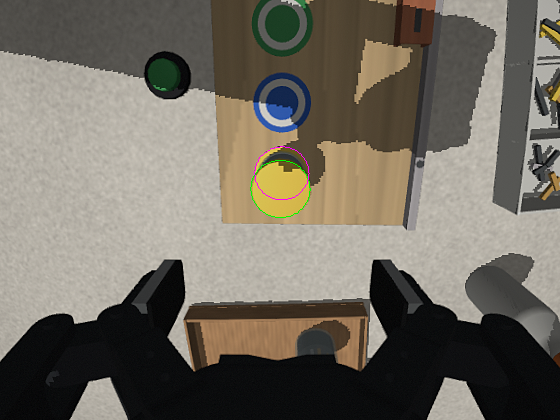

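>>> {"name": "step_arm", "arguments": {
  "moves": [
    [1,0.001,-0.01,0,0],
    [1,0.0015,-0.0195,0,0],
    [1,0.0015,-0.0195,0,0],
    [1,0.0015,-0.0195,0,0],
    [1,0.0015,-0.0195,0,0],
    [1,0.0015,-0.0195,0,0],
    [1,0.0015,-0.0195,0,0],
    [1,0.0015,-0.0195,0,0],
    [1,0.0015,-0.0195,0,0],
    [1,0.0015,-0.0195,0,0],
    [1,0.0015,-0.0195,0,0],
    [1,0.0015,-0.0195,0,0],
    [1,0,-0.005,0,0],
    [1,0,0,0,0],
    [1,0,0,0,0]
  ]
}}

```text
t: 59.52
tool_pos: [0.5537, -0.3099, 0.1754]
tool_rot: [-2.321, -2.092, 0.075]
contact_force: [0.8, 1.3, -0.2]
opening: 0.0854
```

```bash
python3 jar.py w46
```

```text
tcp [ 0.5537 -0.3099  0.1754] jaw -5.96 down [-0.047 -0.02  -0.999] q [-0.61  0.11  1.59 -0.04  1.47 -0.5 ] t 59.52 op 0.0854 F [ 0.8  1.3 -0.2]
red px [287. 179.] area 2796 circ [ 559.5 -299.4] r 27.9 centroid [ 0.5594 -0.2989]
red px [491. 197.] area 2059 circ [ 745.2 -331.4] r 46.6 centroid [ 0.7452 -0.333 ]
green px [290. 281.] area 1954 circ [ 551.2 -404. ] r 27.7 centroid [ 0.5519 -0.4038]
```

View pics/w46.png

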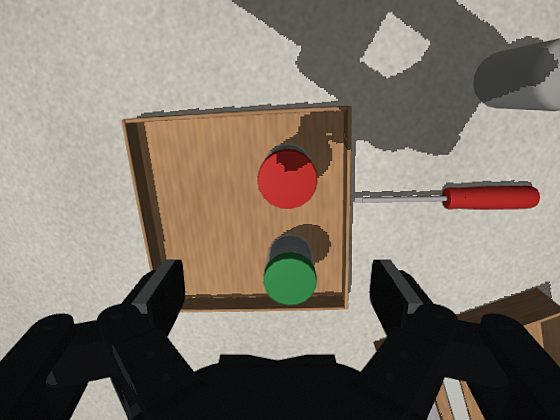

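>>> {"name": "step_arm", "arguments": {
  "moves": [
    [1,0.001,0.005,-0.015,0],
    [1,0.001,0.004,-0.015,0],
    [1,0,0,-0.015,0],
    [1,0,0,-0.015,0],
    [1,0,0,-0.015,0],
    [1,0,0,-0.015,0],
    [1,0,0,-0.015,0],
    [1,0,0,-0.015,0],
    [1,0,0,-0.015,0],
    [1,0,0,-0.01,0],
    [1,0,0,0,0]
  ]
}}

```text
t: 60.95
tool_pos: [0.5544, -0.2979, 0.0178]
tool_rot: [-2.316, -2.092, 0.077]
contact_force: [-1.3, 0.6, -0.5]
opening: 0.0854
```

```bash
python3 jar.py w47
```

```text
tcp [ 0.5544 -0.2979  0.0178] jaw -5.86 down [-0.05  -0.018 -0.999] q [-0.59  0.26  1.7  -0.05  1.21 -0.47] t 60.95 op 0.0854 F [-1.3  0.6 -0.5]
red px [283. 281.] area 10927 circ [ 559.8 -298.2] r 29.7 centroid [ 0.5597 -0.2968]
```

View pics/w47.png

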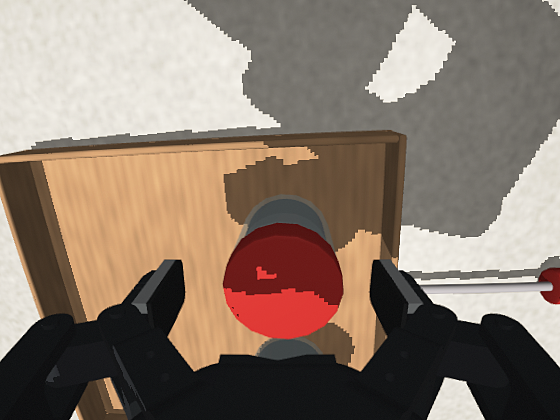

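>>> {"name": "step_arm", "arguments": {
  "moves": [
    [0.95,0.002,-0.001,-0.009,0],
    [0.95,0,0,-0.009,0],
    [0.95,0,0,-0.008,0],
    [0.9,0,0,0,0]
  ]
}}

```text
t: 61.5
tool_pos: [0.5579, -0.2998, -0.0079]
tool_rot: [-2.319, -2.094, 0.075]
contact_force: [0.7, 0.6, -0.4]
opening: 0.077
```

>>> {"name": "step_arm", "arguments": {
  "moves": [
    [0.5,0,0,0,0],
    [0.5,0,0,0,0],
    [0.5,0,0,0,0],
    [0.5,0,0,0,0]
  ]
}}

```text
t: 62.0
tool_pos: [0.5583, -0.3001, -0.0075]
tool_rot: [-2.32, -2.095, 0.075]
contact_force: [-0.1, 0.5, -1.1]
opening: 0.0532
```

>>> {"name": "step_arm", "arguments": {
  "moves": [
    [0.5,0,0,0.006,0],
    [0.5,0,0,0.015,0],
    [0.5,0,0,0.02,0],
    [0.5,0,0,0.02,0],
    [0.5,0,0,0.02,0],
    [0.5,0,0,0.025,0],
    [0.5,0,0,0.01,0],
    [0.5,0,0,0,0]
  ]
}}

```text
t: 63.0
tool_pos: [0.5589, -0.3004, 0.1196]
tool_rot: [-2.323, -2.098, 0.073]
contact_force: [0.2, -0.1, -2.0]
opening: 0.0536
```

```bash
python3 jar.py w48
```

```text
tcp [ 0.5589 -0.3004  0.1196] jaw -5.87 down [-0.042 -0.023 -0.999] q [-0.59  0.15  1.64 -0.04  1.37 -0.48] t 63.0 op 0.0536 F [ 0.2 -0.1 -2. ]
red px [512. 224.] area 2483 circ [ 734.7 -328.3] r 42.1 centroid [ 0.7349 -0.3269]
red px [277. 305.] area 13679 circ [ 545.6 -393.4] r 67.7 centroid [ 0.548  -0.3843]
```

View pics/w48.png

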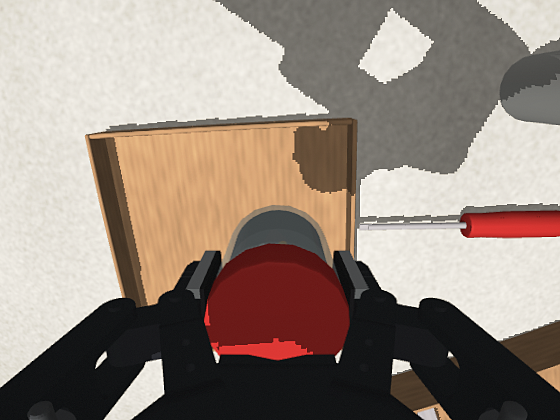

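>>> {"name": "step_arm", "arguments": {
  "moves": [
    [0.5,0,0.012,0,0],
    [0.5,0,0.024,0,0],
    [0.5,0,0.024,0.001,0],
    [0.5,0,0.024,0.001,0],
    [0.5,0,0.024,0.001,0],
    [0.5,0,0.024,0.001,0],
    [0.5,0,0.024,0.001,0],
    [0.5,0,0.024,0.001,0],
    [0.5,0,0.024,0.001,0],
    [0.5,0,0.024,0.001,0],
    [0.5,0,0.024,0.001,0],
    [0.5,0,0.024,0.001,0],
    [0.5,0,0.024,0.001,0],
    [0.5,0,0.024,0.001,0],
    [0.5,0,0.024,0.001,0],
    [0.5,0,0.024,0,0],
    [0.5,0,0.024,0,0],
    [0.5,0,0.01,0,0],
    [0.5,0,0,0,0],
    [0.5,0,0,0,0]
  ]
}}

```text
t: 65.55
tool_pos: [0.5419, 0.1484, 0.1223]
tool_rot: [-2.288, -2.109, 0.083]
contact_force: [0.0, 0.3, -2.4]
opening: 0.0533
```

```bash
python3 jb.py w49 .004 .001 .001 -.0075 red
```

```text
tcp [0.5419 0.1484 0.1223] jaw -4.67 down [-0.059 -0.015 -0.998] q [ 0.14  0.01  1.79 -0.01  1.41  0.22] t 65.55 op 0.0533 F [ 0.   0.3 -2.4]
remaining [0.0176 0.0131] bottom 0.13384995462001043
```

View pics/w49.png

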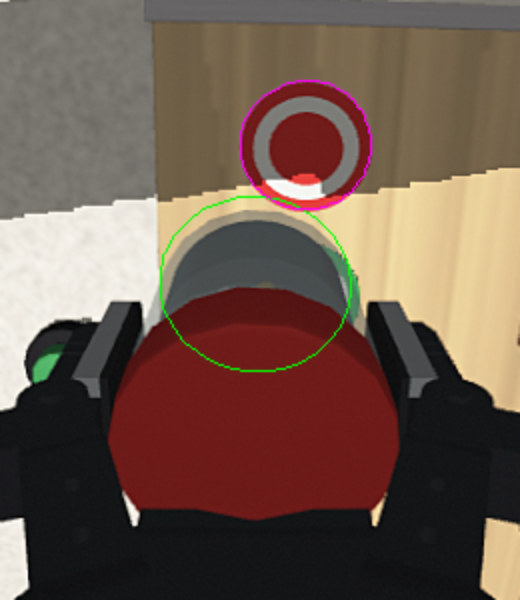

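>>> {"name": "step_arm", "arguments": {
  "moves": [
    [0.5,0.009,0.006,-0.02,-0.5],
    [0.5,0.009,0.006,-0.025,-0.5],
    [0.5,0,0,-0.025,0],
    [0.5,0,0,-0.015,0],
    [0.5,0,0,0,0],
    [0.5,0,0,0,0]
  ]
}}

```text
t: 66.35
tool_pos: [0.5627, 0.1567, 0.0373]
tool_rot: [-2.315, -2.083, 0.078]
contact_force: [-0.0, 1.4, -1.5]
opening: 0.0531
```

```bash
python3 jb.py w50 .004 .001 .001 -.0075 red
```

```text
tcp [0.5627 0.1567 0.0373] jaw -6.07 down [-0.055 -0.014 -0.998] q [ 0.15  0.15  1.79 -0.01  1.26  0.25] t 66.35 op 0.0531 F [-0.   1.4 -1.5]
remaining [-0.0032  0.0048] bottom 0.04883986283329682
```

View pics/w50.png

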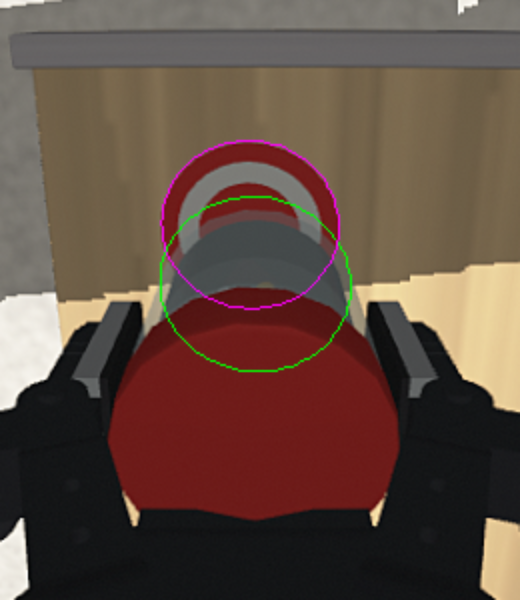

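>>> {"name": "step_arm", "arguments": {
  "moves": [
    [0.5,-0.002,0.003,-0.01,0],
    [0.5,-0.001,0.002,-0.01,0],
    [0.5,0,0,-0.008,0],
    [0.5,0,0,-0.004,0],
    [0.5,0,0,0,0]
  ]
}}

```text
t: 67.03
tool_pos: [0.5602, 0.1624, 0.0046]
tool_rot: [-2.316, -2.085, 0.075]
contact_force: [0.7, 0.6, -2.5]
opening: 0.0532
```

```bash
python3 jb.py w51 .004 .001 .001 -.0075 red
```

```text
tcp [0.5602 0.1624 0.0046] jaw -6.04 down [-0.052 -0.014 -0.999] q [ 0.16  0.19  1.81 -0.01  1.2   0.26] t 67.03 op 0.0532 F [ 0.7  0.6 -2.5]
remaining [-0.0007 -0.0009] bottom 0.01612748106101847
```

View pics/w51.png

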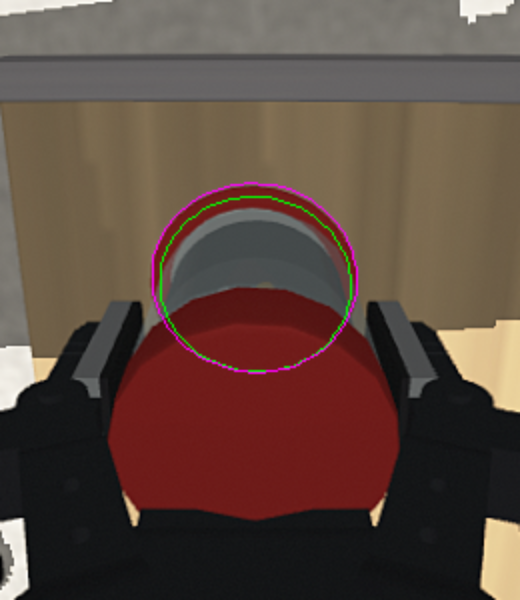

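>>> {"name": "step_arm", "arguments": {
  "moves": [
    [0.5,-0.0005,0,-0.002,0],
    [0.5,0,0,-0.002,0]
  ]
}}

```text
t: 67.32
tool_pos: [0.5605, 0.1625, 0.0014]
tool_rot: [-2.317, -2.085, 0.073]
contact_force: [-0.3, 0.2, -2.2]
opening: 0.0531
```

>>> {"name": "step_arm", "arguments": {
  "moves": [
    [0.5,0,0,-0.0015,0]
  ]
}}

```text
t: 67.45
tool_pos: [0.5607, 0.1625, -0.0001]
tool_rot: [-2.317, -2.085, 0.072]
contact_force: [-0.3, 0.8, -2.8]
opening: 0.0533
```

>>> {"name": "step_arm", "arguments": {
  "moves": [
    [0.5,0,0,-0.0015,0]
  ]
}}

```text
t: 67.58
tool_pos: [0.5607, 0.1625, -0.0015]
tool_rot: [-2.317, -2.085, 0.072]
contact_force: [-3.4, 0.4, 6.6]
opening: 0.0537
```

>>> {"name": "step_arm", "arguments": {
  "moves": [
    [0.66,0,0,-0.0005,0],
    [0.7,0,0,0,0],
    [0.75,0,0,0,0],
    [0.9,0,0,0,0],
    [0.95,0,0,0,0],
    [0.95,0,0,0.012,0],
    [0.95,0,0,0.02,0],
    [0.95,0,0,0.025,0],
    [0.95,0,0,0.025,0],
    [0.95,0,0,0.025,0],
    [0.95,0,0,0.025,0],
    [0.95,0,0,0.03,0],
    [0.95,0,0,0.03,0],
    [0.95,0,0,0,0]
  ]
}}

```text
t: 69.32
tool_pos: [0.5641, 0.1631, 0.2119]
tool_rot: [-2.324, -2.092, 0.05]
contact_force: [0.8, 0.6, -0.2]
opening: 0.0811
```

```bash
python3 chk.py w52 red yellow
```

```text
tcp [0.5641 0.1631 0.2119] jaw -6.03 down [-0.034 -0.011 -0.999] q [ 0.16 -0.02  1.66 -0.01  1.53  0.26] t 69.33 op 0.0811 F [ 0.8  0.6 -0.2]
red px [279. 181.] area 2462 circ [562.2 167.8] r 32.3 centroid [0.5623 0.1661]
yellow px [278. 350.] area 686 circ [539.2 -47.4] r 25.5 centroid [ 0.54   -0.0415]
blue px [280. 281.] area 422 circ [550.5  51.2] r 13.8 centroid [0.5506 0.0513]
blue px [279. 283.] area 417 circ [550.5  51.2] r 13.8 centroid [0.5506 0.0513]
green px [280. 230.] area 439 circ [556.9 113.2] r 13.6 centroid [0.5569 0.1134]
green px [279. 231.] area 481 circ [556.9 113.2] r 13.6 centroid [0.5569 0.1134]
```

View pics/w52.png

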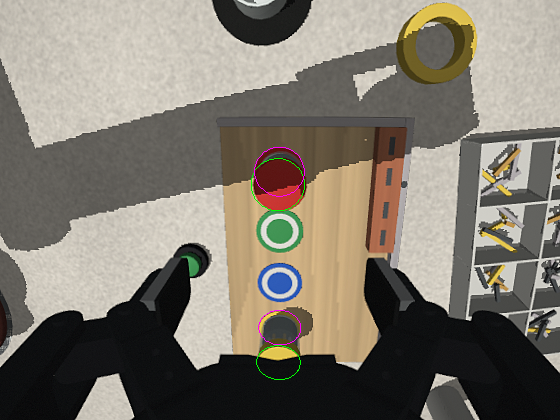

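>>> {"name": "step_arm", "arguments": {
  "moves": [
    [0.95,0,-0.012,0,0],
    [0.95,-0.0005,-0.027,0,0],
    [0.95,-0.0005,-0.027,0,0],
    [0.95,-0.0005,-0.027,0,0],
    [0.95,-0.0005,-0.027,0,0],
    [0.95,-0.0005,-0.027,0,0],
    [0.95,-0.0005,-0.027,0,0],
    [0.95,-0.0005,-0.027,0,0],
    [0.95,-0.0005,-0.027,0,0],
    [0.95,-0.0005,-0.027,0,0],
    [0.95,-0.0005,-0.027,0,0],
    [0.95,-0.0005,-0.027,0,0],
    [0.95,-0.0005,-0.027,0,0],
    [0.95,-0.0005,-0.027,0,0],
    [0.95,-0.0005,-0.027,0,0],
    [0.95,-0.0005,-0.027,0,0],
    [0.95,-0.0005,-0.027,0,0],
    [0.95,-0.0005,-0.027,0,0],
    [0.95,-0.0005,-0.027,0,0],
    [0.95,0,-0.015,0,0]
  ]
}}

```text
t: 71.88
tool_pos: [0.5297, -0.3743, 0.1759]
tool_rot: [-2.293, -2.054, 0.102]
contact_force: [0.3, 0.5, 0.4]
opening: 0.0812
```

>>> {"name": "step_arm", "arguments": {
  "moves": [
    [0.95,0,0,0,0],
    [0.95,0,0,0,0]
  ]
}}

```text
t: 72.12
tool_pos: [0.5296, -0.3748, 0.1755]
tool_rot: [-2.293, -2.052, 0.101]
contact_force: [-0.3, 0.2, 0.0]
opening: 0.081
```

```bash
python3 jar.py w53
```

```text
tcp [ 0.5296 -0.3748  0.1755] jaw -6.36 down [-0.091  0.003 -0.996] q [-0.7   0.18  1.52 -0.06  1.52 -0.59] t 72.12 op 0.081 F [-0.3  0.2  0. ]
red px [521. 138.] area 1884 circ [ 732.1 -345.1] r 36.7 centroid [ 0.7331 -0.3436]
green px [315. 221.] area 2437 circ [ 551.6 -404.3] r 27.1 centroid [ 0.5521 -0.4037]
```

View pics/w53.png

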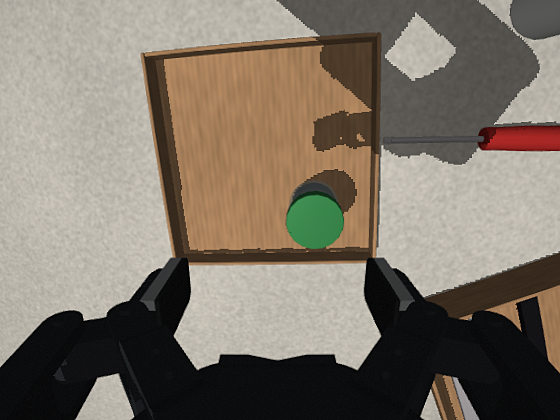

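>>> {"name": "step_arm", "arguments": {
  "moves": [
    [0.95,0,0,0,-8.3],
    [0.95,0,0,0,-8.3],
    [0.95,0,0,0,-8.3],
    [0.95,0,0,0,-8.3],
    [0.95,0,0,-0.05,0],
    [0.95,0,0,-0.03,0],
    [0.95,0,0,0.012,0],
    [0.95,0,0,0.012,0],
    [0.95,0,0,0.012,0],
    [0.95,0,0,0.012,0],
    [0.95,0,0,0.012,0],
    [0.95,0,0,0.012,0],
    [0.95,0,0,0.012,0],
    [0.95,0,0,0.012,0]
  ]
}}

```text
t: 73.92
tool_pos: [0.5354, -0.3699, 0.2074]
tool_rot: [-2.788, -1.298, 0.058]
contact_force: [0.6, -0.9, 0.2]
opening: 0.081
```

```bash
python3 jar.py w54
```

```text
tcp [ 0.5354 -0.3699  0.2074] jaw -40.09 down [-0.062  0.044 -0.997] q [-0.72  0.16  1.48 -0.01  1.57 -0.02] t 73.92 op 0.081 F [ 0.6 -0.9  0.2]
red px [455.  21.] area 1810 circ [ 749.3 -348.1] r 40.9 centroid [ 0.7441 -0.348 ]
green px [322. 200.] area 2072 circ [ 551.9 -404.2] r 26.9 centroid [ 0.5522 -0.404 ]
```

>>> {"name": "step_arm", "arguments": {
  "moves": [
    [0.95,0,0,-0.06,0],
    [0.95,0,0,-0.06,0]
  ]
}}

```text
t: 74.22
tool_pos: [0.5404, -0.3743, 0.0963]
tool_rot: [-2.805, -1.305, 0.046]
contact_force: [-0.1, -0.6, -0.7]
opening: 0.0812
```

>>> {"name": "step_arm", "arguments": {
  "moves": [
    [0.95,0,0,0.006,0],
    [0.95,0,0,0.006,0],
    [0.95,0,0,0.006,0],
    [0.95,0,0,0.006,0],
    [0.95,0,0,0.006,0],
    [0.95,0,0,0.006,0],
    [0.95,0,0,0.006,0],
    [0.95,0,0,0.006,0]
  ]
}}

```text
t: 75.22
tool_pos: [0.5414, -0.3751, 0.1527]
tool_rot: [-2.808, -1.307, 0.043]
contact_force: [0.2, -0.0, -0.4]
opening: 0.0812
```

>>> {"name": "step_arm", "arguments": {
  "moves": [
    [0.95,0,0,0.02,0],
    [0.95,0,0,0.02,0],
    [0.95,0,0,0.02,0],
    [0.95,0,0,0.02,0]
  ]
}}

```text
t: 75.72
tool_pos: [0.541, -0.3747, 0.2376]
tool_rot: [-2.807, -1.306, 0.044]
contact_force: [0.4, -0.1, -0.4]
opening: 0.0812
```

>>> {"name": "step_arm", "arguments": {
  "moves": [
    [0.95,0,0,-0.0625,0],
    [0.95,0,0,-0.0625,0],
    [0.95,0,0,0.018,0],
    [0.95,0,0,0.018,0],
    [0.95,0,0,0.018,0],
    [0.95,0,0,0.018,0],
    [0.95,0,0,0.018,0],
    [0.95,0,0,0.018,0],
    [0.95,0,0,-0.0625,0],
    [0.95,0,0,-0.0625,0],
    [0.95,0,0,0.018,0],
    [0.95,0,0,0.018,0],
    [0.95,0,0,0.018,0],
    [0.95,0,0,0.018,0],
    [0.95,0,0,0.018,0],
    [0.95,0,0,0.018,0],
    [0.95,0,0,-0.0625,0]
  ]
}}

```text
t: 77.85
tool_pos: [0.5586, -0.3898, 0.2072]
tool_rot: [2.824, 1.314, 0.006]
contact_force: [1.2, -0.2, -0.1]
opening: 0.081
```

```bash
python3 jar.py w55
```

```text
tcp [ 0.5586 -0.3898  0.2072] jaw -40.07 down [ 0.015 -0.023 -1.   ] q [-0.71  0.16  1.48 -0.01  1.47 -0.01] t 77.85 op 0.081 F [ 1.2 -0.2 -0.1]
red px [403.  22.] area 1766 circ [ 751.9 -348.9] r 42.5 centroid [ 0.747  -0.3494]
blue px [452. 411.] area 846 circ [ 532.8 -806.3] r 45.5 centroid [ 0.5399 -0.7977]
green px [278. 199.] area 2030 circ [ 551.9 -404.4] r 26.8 centroid [ 0.5522 -0.404 ]
```

>>> {"name": "step_arm", "arguments": {
  "moves": [
    [0.95,-0.001,-0.003,-0.015,6.8],
    [0.95,-0.001,-0.003,-0.015,6.8],
    [0.95,-0.001,-0.003,-0.015,6.8],
    [0.95,-0.001,-0.003,-0.015,6.8],
    [0.95,-0.001,-0.002,-0.015,6.8],
    [0.95,0,0,-0.015,0],
    [0.95,0,0,-0.015,0],
    [0.95,0,0,-0.015,0],
    [0.95,0,0,-0.015,0],
    [0.95,0,0,-0.015,0],
    [0.95,0,0,-0.015,0],
    [0.95,0,0,0,0]
  ]
}}

```text
t: 79.4
tool_pos: [0.5434, -0.3949, 0.0151]
tool_rot: [-2.312, -2.11, 0.016]
contact_force: [-0.6, 0.5, 0.3]
opening: 0.0814
```

```bash
python3 jar.py w56
```

```text
tcp [ 0.5434 -0.3949  0.0151] jaw -5.23 down [-0.015  0.002 -1.   ] q [-0.73  0.33  1.61 -0.01  1.21 -0.64] t 79.4 op 0.0814 F [-0.6  0.5  0.3]
green px [296. 296.] area 10958 circ [ 551.8 -402.1] r 29.6 centroid [ 0.552 -0.401]
```

View pics/w56.png

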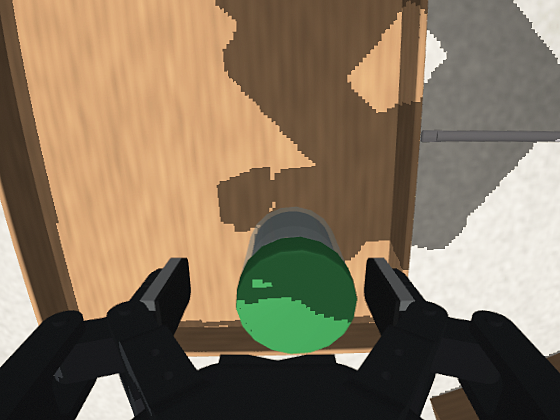

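>>> {"name": "step_arm", "arguments": {
  "moves": [
    [0.95,0.004,-0.004,0,0],
    [0.95,0.004,-0.004,0,0],
    [0.95,0,0,-0.008,0],
    [0.95,0,0,-0.008,0],
    [0.95,0,0,-0.006,0],
    [0.95,0,0,0,0]
  ]
}}

```text
t: 80.2
tool_pos: [0.5537, -0.4052, -0.0052]
tool_rot: [-2.316, -2.113, 0.015]
contact_force: [0.3, -0.3, -1.3]
opening: 0.0811
```

```bash
python3 jar.py w57
```

```text
tcp [ 0.5537 -0.4052 -0.0052] jaw -5.24 down [-0.011 -0.002 -1.   ] q [-0.74  0.38  1.59 -0.01  1.18 -0.64] t 80.2 op 0.0811 F [ 0.3 -0.3 -1.3]
green px [270. 300.] area 14149 circ [ 551.9 -401.7] r 29.3 centroid [ 0.5526 -0.3992]
```

View pics/w57.png

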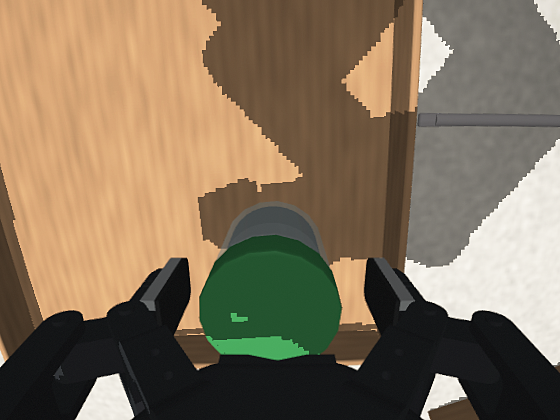

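>>> {"name": "step_arm", "arguments": {
  "moves": [
    [0.9,-0.0025,0.0015,-0.003,0],
    [0.5,0,0,0,0],
    [0.5,0,0,0,0],
    [0.5,0,0,0,0],
    [0.5,0,0,0,0],
    [0.5,0,0,0,0]
  ]
}}

```text
t: 81.0
tool_pos: [0.5516, -0.4041, -0.0073]
tool_rot: [-2.318, -2.115, 0.015]
contact_force: [-0.5, -0.0, -0.4]
opening: 0.0534
```

>>> {"name": "step_arm", "arguments": {
  "moves": [
    [0.5,0,0,0.006,0],
    [0.5,0,0,0.015,0],
    [0.5,0,0,0.02,0],
    [0.5,0,0,0.02,0],
    [0.5,0,0,0.02,0],
    [0.5,0,0,0.02,0],
    [0.5,0,0,0.015,0],
    [0.5,0,0,0.01,0],
    [0.5,0,0,0,0]
  ]
}}

```text
t: 82.12
tool_pos: [0.5515, -0.4039, 0.1293]
tool_rot: [-2.319, -2.116, 0.015]
contact_force: [-0.6, -0.4, -2.2]
opening: 0.0535
```

```bash
python3 jar.py w58;python3 look.py top5 | grep -E "jar|bracket|cup|mat"
```

```text
tcp [ 0.5515 -0.4039  0.1293] jaw -5.24 down [-0.008 -0.005 -1.   ] q [-0.74  0.24  1.52 -0.01  1.38 -0.64] t 82.12 op 0.0535 F [-0.6 -0.4 -2.2]
red px [513. 115.] area 2565 circ [ 731.6 -350.4] r 40.2 centroid [ 0.7319 -0.3478]
green px [277. 303.] area 13966 circ [ 542.  -498.5] r 68.8 centroid [ 0.5431 -0.4903]
bracket_mid 0.8 [176.8 180.9 242.2 198.5] [0.685  0.1362] [0.6819 0.1334] [0.6748 0.1266] [0.6725 0.1245]
cup_mid 0.94 [ 93.7 227.8 129.1 255.3] [0.5645 0.3714] [0.5635 0.3647] [0.5611 0.3487] [0.5603 0.3436]
cup_mid 0.66 [235.1 287.5 251.6 305.6] [0.4298 0.057 ] [0.431  0.0555] [0.4338 0.0518] [0.4347 0.0507]
mat 0.66 [ 98.  217.2 141.3 266.6] [0.5633 0.3514] [0.5623 0.345 ] [0.5599 0.3298] [0.5592 0.325 ]
jar_red_mid 0.9 [183.1 226.4 208.8 251.8] [0.5665 0.1684] [0.5654 0.165 ] [0.5629 0.157 ] [0.5621 0.1545]
jar_yellow_mid 0.96 [282.  235.2 309.3 258.9] [ 0.5428 -0.068 ] [ 0.5422 -0.0675] [ 0.5406 -0.0662] [ 0.5401 -0.0658]
jar_yellow_mid 0.66 [219.  231.8 245.  255.4] [0.5541 0.0827] [0.5532 0.0807] [0.5512 0.076 ] [0.5506 0.0746]
jar_blue_mid 0.74 [127.3 151.5 167.7 183.2] [0.7436 0.2878] [0.7396 0.2825] [0.7302 0.2698] [0.7272 0.2658]
jar_green_mid 0.74 [450.1 219.2 478.4 249.7] [ 0.564  -0.4729] [ 0.5629 -0.4657] [ 0.5605 -0.4486] [ 0.5598 -0.4432]
```

View pics/top5.png

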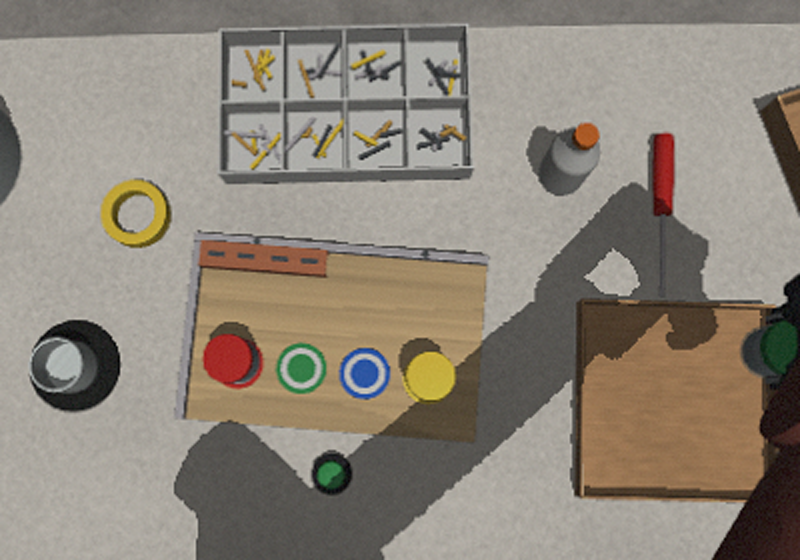

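>>> {"name": "step_arm", "arguments": {
  "moves": [
    [0.5,0,0.012,0,0],
    [0.5,0.001,0.022,0.001,0],
    [0.5,0.001,0.022,0.001,0],
    [0.5,0.001,0.022,0.001,0],
    [0.5,0.001,0.022,0.001,0],
    [0.5,0.001,0.022,0.001,0],
    [0.5,0.001,0.022,0.001,0],
    [0.5,0.001,0.022,0.001,0],
    [0.5,0.001,0.022,0.001,0],
    [0.5,0.001,0.022,0.001,0],
    [0.5,0.001,0.022,0.001,0],
    [0.5,0.001,0.022,0.001,0],
    [0.5,0.001,0.022,0.001,0],
    [0.5,0.001,0.022,0.001,0],
    [0.5,0.001,0.022,0,0],
    [0.5,0,0.022,0,0],
    [0.5,0,0.022,0,0],
    [0.5,0,0.022,0,0],
    [0.5,0,0.022,0,0],
    [0.5,0,0.01,0,0]
  ]
}}

```text
t: 85.22
tool_pos: [0.5646, 0.0453, 0.143]
tool_rot: [-2.317, -2.118, 0.011]
contact_force: [-0.7, -0.2, -1.7]
opening: 0.0534
```

>>> {"name": "step_arm", "arguments": {
  "moves": [
    [0.5,0,0.01,0,0],
    [0.5,0,0,0,0],
    [0.5,0,0,0,0]
  ]
}}

```text
t: 85.6
tool_pos: [0.5645, 0.0559, 0.143]
tool_rot: [-2.317, -2.119, 0.012]
contact_force: [0.3, -0.7, -2.9]
opening: 0.0537
```

```bash
python3 jb.py w59 .004 .001 .001 -.0075 green
```

```text
tcp [0.5645 0.0559 0.143 ] jaw -5.11 down [-0.007 -0.004 -1.   ] q [-0.03 -0.04  1.8  -0.    1.39  0.06] t 85.6 op 0.0537 F [ 0.3 -0.7 -2.9]
remaining [-0.0123  0.0306] bottom 0.1545198885860546
```

View pics/w59.png

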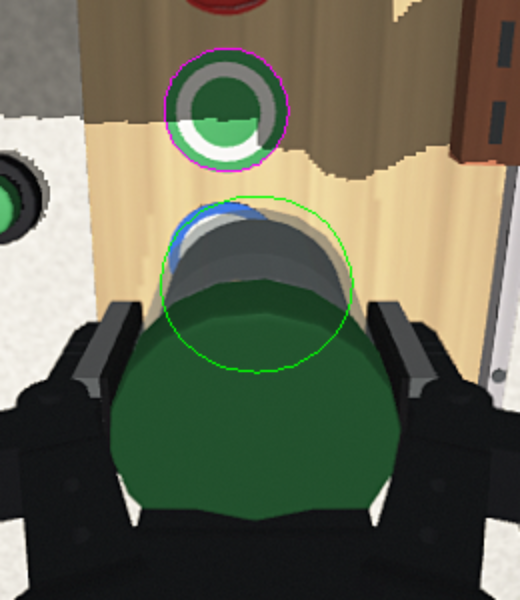

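>>> {"name": "step_arm", "arguments": {
  "moves": [
    [0.5,-0.004,0.01,0,0],
    [0.5,-0.004,0.01,-0.01,0],
    [0.5,-0.003,0.01,-0.015,0],
    [0.5,0,0,-0.018,0],
    [0.5,0,0,-0.018,0],
    [0.5,0,0,-0.018,0],
    [0.5,0,0,-0.018,0],
    [0.5,0,0,-0.01,0],
    [0.5,0,0,0,0]
  ]
}}

```text
t: 86.78
tool_pos: [0.5504, 0.0868, 0.0257]
tool_rot: [-2.317, -2.115, 0.018]
contact_force: [-0.3, 0.2, -2.5]
opening: 0.0535
```

```bash
python3 jb.py w60 .004 .0005 .001 -.0075 green
```

```text
tcp [0.5504 0.0868 0.0257] jaw -5.22 down [-0.012 -0.004 -1.   ] q [ 0.02  0.07  1.9  -0.    1.19  0.12] t 86.78 op 0.0535 F [-0.3  0.2 -2.5]
remaining [ 0.0023 -0.0003] bottom 0.03717993218039266
```

View pics/w60.png

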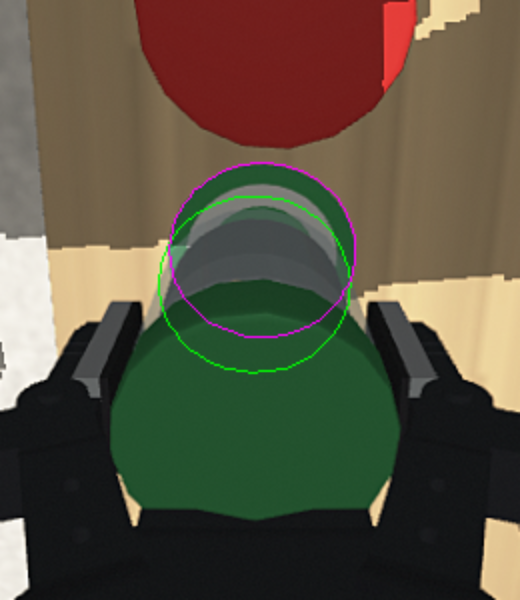

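>>> {"name": "step_arm", "arguments": {
  "moves": [
    [0.5,0.002,0,-0.007,0],
    [0.5,0,0,-0.007,0],
    [0.5,0,0,-0.005,0],
    [0.5,0,0,-0.002,0],
    [0.5,0,0,0,0]
  ]
}}

```text
t: 87.45
tool_pos: [0.555, 0.0868, 0.0062]
tool_rot: [-2.319, -2.117, 0.012]
contact_force: [-0.9, -1.1, -2.1]
opening: 0.0534
```

```bash
python3 jb.py w61 .004 .0005 .001 -.0075 green
```

```text
tcp [0.555  0.0868 0.0062] jaw -5.22 down [-0.006 -0.004 -1.   ] q [ 0.02  0.11  1.9  -0.    1.14  0.12] t 87.45 op 0.0534 F [-0.9 -1.1 -2.1]
remaining [-0.0023 -0.0003] bottom 0.017659306200597618
```

View pics/w61.png

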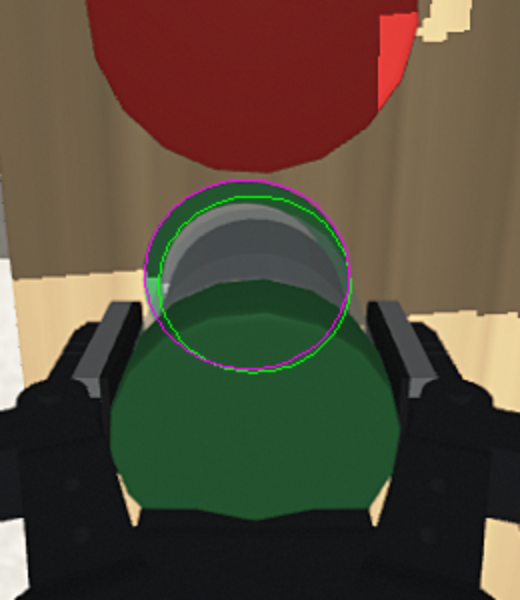

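>>> {"name": "step_arm", "arguments": {
  "moves": [
    [0.5,-0.0025,0,-0.003,0],
    [0.5,0,0,-0.002,0],
    [0.5,0,0,0,0]
  ]
}}

```text
t: 87.88
tool_pos: [0.5526, 0.0868, 0.0013]
tool_rot: [-2.32, -2.118, 0.011]
contact_force: [0.3, 1.2, -2.0]
opening: 0.0533
```

>>> {"name": "step_arm", "arguments": {
  "moves": [
    [0.5,0,0,-0.0015,0]
  ]
}}

```text
t: 88.0
tool_pos: [0.5529, 0.0868, -0.0]
tool_rot: [-2.32, -2.118, 0.01]
contact_force: [0.2, -0.3, -1.8]
opening: 0.0533
```

>>> {"name": "step_arm", "arguments": {
  "moves": [
    [0.5,0,0,-0.0015,0]
  ]
}}

```text
t: 88.12
tool_pos: [0.5529, 0.0868, -0.0014]
tool_rot: [-2.32, -2.118, 0.01]
contact_force: [-3.6, -0.3, 6.3]
opening: 0.0534
```

Contact; release and lift.

>>> {"name": "step_arm", "arguments": {
  "moves": [
    [0.66,0,0,-0.0005,0],
    [0.7,0,0,0,0],
    [0.75,0,0,0,0],
    [0.9,0,0,0,0],
    [0.95,0,0,0,0],
    [0.95,0,0,0.012,0],
    [0.95,0,0,0.02,0],
    [0.95,0,0,0.02,0],
    [0.95,0,0,0.02,0],
    [0.95,0,0,0.02,0],
    [0.95,0,0,0.02,0],
    [0.95,0,0,0.02,0],
    [0.95,0,0,0.02,0],
    [0.95,0,0,0.02,0],
    [0.95,0,0,0,0]
  ]
}}

```text
t: 90.0
tool_pos: [0.5555, 0.0869, 0.1852]
tool_rot: [2.316, 2.114, 0.001]
contact_force: [0.0, -0.1, -0.5]
opening: 0.0814
```

```bash
python3 chk.py w62 red yellow green
```

```text
tcp [0.5555 0.0869 0.1852] jaw -5.21 down [ 0.004 -0.004 -1.   ] q [ 0.03 -0.09  1.78 -0.    1.45  0.12] t 90.0 op 0.0814 F [ 0.  -0.1 -0.5]
red px [276. 107.] area 3122 circ [562.2 162.2] r 27.0 centroid [0.5621 0.1626]
yellow px [441.   4.] area 346 circ [705.9 237.3] r 21.3 centroid [0.705  0.2346]
yellow px [273. 324.] area 1967 circ [538.5 -58.1] r 31.5 centroid [ 0.5384 -0.0575]
blue px [273. 241.] area 504 circ [547.9  40. ] r 13.6 centroid [0.548  0.0402]
blue px [273. 240.] area 572 circ [547.9  40. ] r 13.6 centroid [0.548  0.0402]
green px [274. 189.] area 2851 circ [553.8  92.6] r 32.9 centroid [0.5534 0.0905]
green px [168. 218.] area 581 circ [451.3  70.9] r 14.6 centroid [0.45   0.0714]
```

View pics/w62.png

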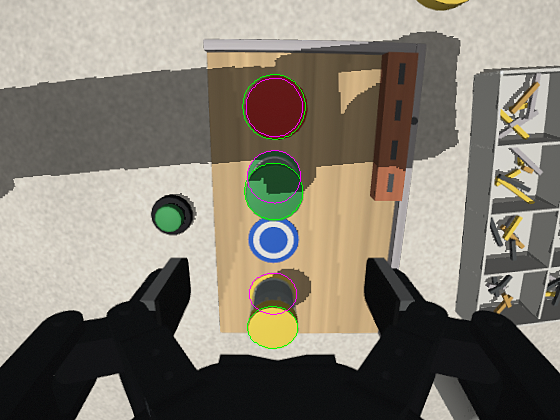

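```bash
python3 - <<'E'
from h import *
o=ctrl.get_obs();p=ctrl.get_image("wrist");q=ctrl.get_image("top");s=ctrl.get_image("scene")
im=p["color"][180:250,130:210]; cv2.imwrite("pics/z6.png",cv2.resize(im,None,fx=6,fy=6,interpolation=cv2.INTER_CUBIC)[:,:,::-1])
im=q["color"][275:320,220:270]; cv2.imwrite("pics/z7.png",cv2.resize(im,None,fx=8,fy=8,interpolation=cv2.INTER_CUBIC)[:,:,::-1])
P=[]
for n,pp,oo,roi in(("w",p,o,(130,180,210,250)),("t",q,None,(225,280,265,315)),("s",s,None,(260,160,295,190))):
    for ce,st in blobs(pp["color"],"green",20,100,50)[0]:
        if roi[0]<ce[0]<roi[2] and roi[1]<ce[1]<roi[3]:
            print(n,ce.round(1),st,[unproj(pp,ce,z,oo)[0].round(4)[:2].tolist() for z in (.02,.03,.04,.05)])
E
python3 chk.py w63 red yellow green | head -1; python3 -c "
import cv2
a=cv2.imread('pics/w62.png')[30:220,360:440]; cv2.imwrite('pics/z8.png',cv2.resize(a,None,fx=5,fy=3,interpolation=cv2.INTER_CUBIC))"
```

```text
w [168.5 218.2] [155 204  28  29 593] [[0.4282, 0.054], [0.4321, 0.0572], [0.436, 0.0603], [0.4399, 0.0634]]
t [245.  297.2] [238 290  15  15 158] [[0.4294, 0.0516], [0.4301, 0.0507], [0.4309, 0.0498], [0.4317, 0.0488]]
s [275.5 172.4] [271 169  10   8  62] [[0.4304, 0.0512], [0.4374, 0.0478], [0.4443, 0.0443], [0.4512, 0.0409]]
tcp [0.5533 0.0868 0.1811] jaw -5.21 down [-0.003 -0.004 -1.   ] q [ 0.03 -0.09  1.78 -0.    1.45  0.12] t 90.2 op 0.0813 F [ 0.5 -0.1 -0.3]
```

View pics/z6.png

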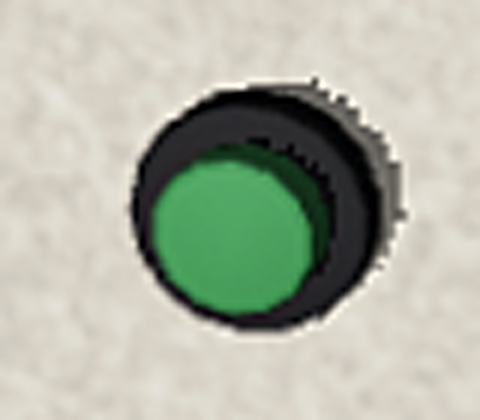

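View pics/z8.png

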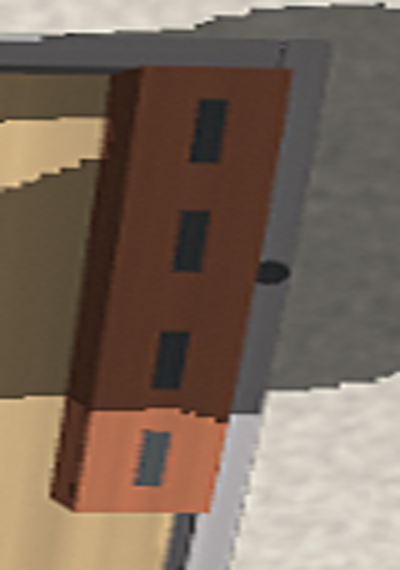

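>>> {"name": "step_arm", "arguments": {
  "moves": [
    [0.6,-0.008,-0.002,0,0],
    [0.3,-0.0155,-0.0043,0,0],
    [0,-0.0155,-0.0043,0,0],
    [0,-0.0155,-0.0043,0,0],
    [0,-0.0155,-0.0043,0,0],
    [0,-0.0155,-0.0043,0,0],
    [0,-0.0155,-0.0043,0,0],
    [0,-0.0155,-0.0043,0,0],
    [0,-0.005,-0.001,0,0],
    [0,0,0,0,0],
    [0,0,0,0,0]
  ]
}}

```text
t: 91.62
tool_pos: [0.421, 0.0523, 0.173]
tool_rot: [-2.315, -2.113, 0.023]
contact_force: [-0.7, 0.1, -0.7]
opening: 0.0
```

```bash
cat > bt.py <<'E'
from h import *
import sys
o,p=wrist(sys.argv[1])
for ce,st in blobs(p["color"],"green",200,100,50)[0]:
    print(ce.round(1),st,[unproj(p,ce,z,o)[0].round(4)[:2].tolist() for z in (.02,.025,.03)])
E
python3 bt.py w64
```

```text
tcp [0.421  0.0523 0.173 ] jaw -5.22 down [-0.016 -0.004 -1.   ] q [-0.05 -0.43  2.07 -0.    1.52  0.04] t 91.62 op 0.0 F [-0.7  0.1 -0.7]
[388.3 126.6] [374 108  47  57 357] [[0.5362, 0.0998], [0.5346, 0.1002], [0.533, 0.1006]]
[428.1 143.4] [ 398  113   62   63 3045] [[0.5776, 0.0796], [0.5754, 0.0803], [0.5731, 0.081]]
[286.3 179.6] [272 165  30  30 709] [[0.4287, 0.054], [0.4287, 0.0551], [0.4287, 0.0562]]
```

View pics/w64.png

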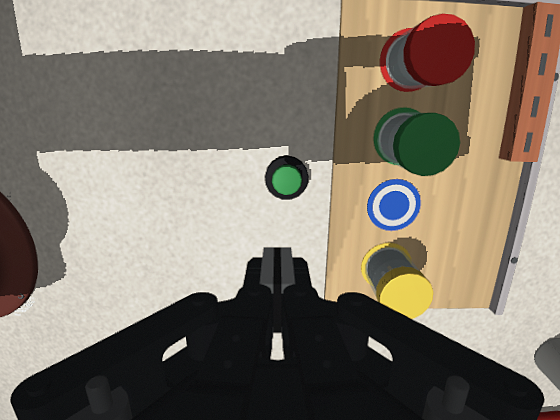

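```bash
python3 look.py top6 | grep -E "jar|bracket|cup|mat"
```

```text
bracket_mid 0.7 [238.6 287.  250.9 298.2] [0.4389 0.0536] [0.4399 0.0522] [0.4424 0.0486] [0.4432 0.0475]
bracket_mid 0.6 [178.3 180.9 241.7 193.8] [0.6907 0.135 ] [0.6876 0.1322] [0.6802 0.1255] [0.6779 0.1233]
cup_mid 0.9 [ 92.8 226.9 130.5 259.1] [0.561  0.3707] [0.5601 0.364 ] [0.5578 0.348 ] [0.5571 0.343 ]
cup_mid 0.15 [285.7 258.2 294.8 263.1] [ 0.5111 -0.0545] [ 0.5109 -0.0542] [ 0.5106 -0.0535] [ 0.5105 -0.0532]
mat 0.94 [ 96.7 218.8 142.6 266.9] [0.561  0.3513] [0.5601 0.3449] [0.5578 0.3298] [0.5571 0.325 ]
jar_red_mid 0.64 [184.2 229.  210.1 251. ] [0.5643 0.1655] [0.5633 0.1622] [0.5608 0.1543] [0.5601 0.1518]
jar_red_mid 0.39 [251.6 233.1 274.9 262.2] [0.543  0.0087] [0.5423 0.008 ] [0.5407 0.0062] [0.5402 0.0057]
jar_yellow_mid 0.9 [281.8 234.8 309.  259. ] [ 0.5432 -0.0674] [ 0.5425 -0.0669] [ 0.5409 -0.0657] [ 0.5404 -0.0653]
jar_yellow_mid 0.33 [185.3 226.7 212.1 250.7] [0.5673 0.1619] [0.5662 0.1586] [0.5637 0.1508] [0.5629 0.1484]
jar_blue_mid 0.65 [ 96.9 215.8 141.9 267.2] [0.5643 0.352 ] [0.5633 0.3456] [0.5608 0.3304] [0.5601 0.3256]
jar_blue_mid 0.59 [406.1 125.2 418.6 205.8] [ 0.7348 -0.3573] [ 0.731 -0.352] [ 0.7219 -0.3394] [ 0.719  -0.3355]
jar_green_mid 0.61 [212.9 229.1 242.7 255.5] [0.5574 0.0926] [0.5565 0.0905] [0.5543 0.0854] [0.5536 0.0838]
```

View pics/top6.png

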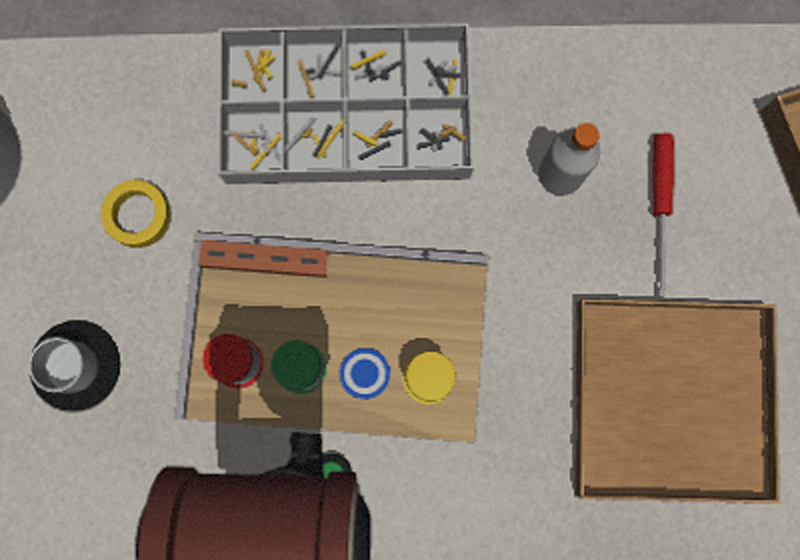

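>>> {"name": "step_arm", "arguments": {
  "moves": [
    [0,0.004,0.0005,-0.018,0],
    [0,0.004,0,-0.018,0],
    [0,0,0,-0.018,0],
    [0,0,0,-0.018,0],
    [0,0,0,-0.018,0],
    [0,0,0,-0.018,0],
    [0,0,0,-0.018,0],
    [0,0,0,-0.01,0],
    [0,0,0,0,0]
  ]
}}

```text
t: 93.35
tool_pos: [0.4248, 0.0532, 0.0228]
tool_rot: [-2.31, -2.108, 0.033]
contact_force: [-0.3, 1.0, -0.4]
opening: -0.0002
```

```bash
python3 bt.py w65
```

```text
tcp [0.4248 0.0532 0.0228] jaw -5.24 down [-0.025 -0.004 -1.   ] q [-0.05 -0.24  2.19 -0.01  1.21  0.05] t 93.35 op -0.0002 F [-0.3  1.  -0.4]
[462.4 141.6] [ 436  110   83   97 1154] [[0.5339, 0.1012], [0.5312, 0.1019], [0.5285, 0.1027]]
[532.  186.1] [ 494  123   66  126 6305] [[0.5787, 0.0719], [0.5747, 0.0734], [0.5708, 0.0749]]
[283.9 230.5] [ 258  208   52   50 1851] [[0.4294, 0.0565], [0.4295, 0.0585], [0.4297, 0.0604]]
```

View pics/w65.png

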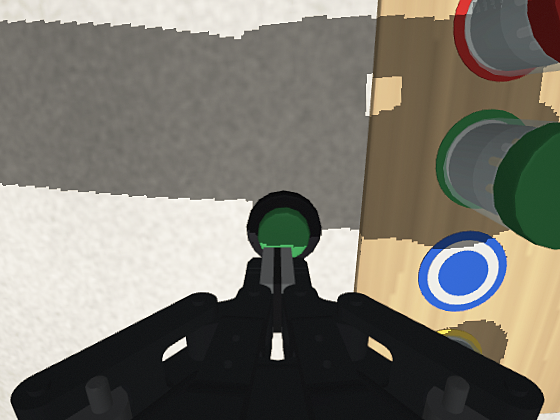

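>>> {"name": "step_arm", "arguments": {
  "moves": [
    [0,0.003,0.001,-0.01,0],
    [0,0,0,-0.008,0],
    [0,0,0,-0.004,0],
    [0,0,0,0,0]
  ]
}}

```text
t: 93.9
tool_pos: [0.43, 0.0542, 0.0014]
tool_rot: [-2.312, -2.11, 0.028]
contact_force: [-0.2, -0.1, -0.0]
opening: -0.0001
```

>>> {"name": "step_arm", "arguments": {
  "moves": [
    [0,0,0,-0.003,0],
    [0,0,0,-0.003,0]
  ]
}}

```text
t: 94.15
tool_pos: [0.4306, 0.0542, -0.0043]
tool_rot: [-2.313, -2.111, 0.026]
contact_force: [0.4, 0.1, 0.4]
opening: 0.0004
```

>>> {"name": "step_arm", "arguments": {
  "moves": [
    [0,0,0,-0.002,0],
    [0,0,0,-0.002,0]
  ]
}}

```text
t: 94.4
tool_pos: [0.4307, 0.0542, -0.0085]
tool_rot: [-2.313, -2.111, 0.026]
contact_force: [0.6, -0.4, 0.2]
opening: -0.0001
```

>>> {"name": "step_arm", "arguments": {
  "moves": [
    [0,0,0,-0.002,0],
    [0,0,0,-0.002,0]
  ]
}}

```text
t: 94.65
tool_pos: [0.4308, 0.0541, -0.0126]
tool_rot: [-2.313, -2.111, 0.026]
contact_force: [-0.2, -0.6, 2.3]
opening: 0.0003
```

>>> {"name": "step_arm", "arguments": {
  "moves": [
    [0,0,0,-0.002,0],
    [0,0,0,-0.002,0]
  ]
}}

```text
t: 94.9
tool_pos: [0.4308, 0.0542, -0.0164]
tool_rot: [-2.313, -2.111, 0.027]
contact_force: [-2.0, -0.5, 4.2]
opening: -0.0002
```

```bash
python3 bt.py w66|head -1
```

```text
tcp [ 0.4308  0.0542 -0.0164] jaw -5.23 down [-0.02  -0.004 -1.   ] q [-0.04 -0.15  2.2  -0.01  1.12  0.05] t 94.9 op -0.0002 F [-2.  -0.5  4.2]
```

View pics/w66.png

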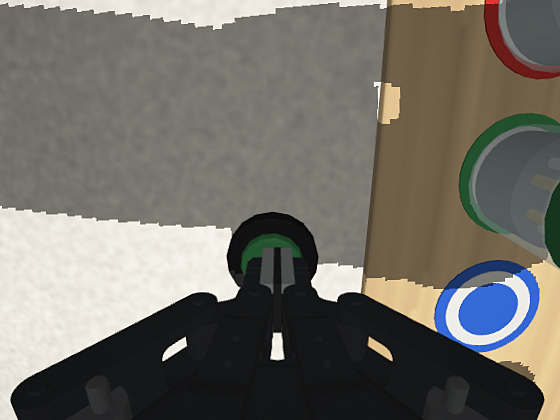

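Pressing; go on to bottom out.

>>> {"name": "step_arm", "arguments": {
  "moves": [
    [0,0,0,-0.002,0],
    [0,0,0,-0.002,0]
  ]
}}

```text
t: 95.2
tool_pos: [0.4311, 0.0542, -0.0182]
tool_rot: [-2.311, -2.11, 0.029]
contact_force: [-12.4, -0.2, 25.2]
opening: 0.0001
```

>>> {"name": "step_arm", "arguments": {
  "moves": [
    [0,0,0,-0.002,0],
    [0,0,0,-0.001,0]
  ]
}}

```text
t: 95.45
tool_pos: [0.4308, 0.0541, -0.0179]
tool_rot: [-2.309, -2.109, 0.035]
contact_force: [-5.6, -0.4, 9.5]
opening: -0.0002
```

>>> {"name": "step_arm", "arguments": {
  "moves": [
    [0,0,0,0.01,0],
    [0,0,0,0.02,0],
    [0,0,0,0.02,0],
    [0,0,0,0.02,0],
    [0,0,0,0.02,0],
    [0,0,0,0.02,0],
    [0,0,0,0.02,0],
    [0,0,0,0.02,0],
    [0,0,0,0.02,0],
    [0,-0.01,-0.01,0.02,0],
    [0,-0.01,-0.01,0.01,0],
    [0,0,0,0,0],
    [0,0,0,0,0]
  ]
}}

```text
t: 97.08
tool_pos: [0.4102, 0.034, 0.1862]
tool_rot: [-2.311, -2.111, 0.028]
contact_force: [0.5, -0.1, -0.1]
opening: -0.0
```

```bash
python3 look.py top7 | grep -E "cup|mat|bracket"
python3 - <<'E'
from h import *
q=ctrl.get_image("top"); im=q["color"].copy()
for c in ("red","green","yellow"): circ(im,q,None,SP[c],.027,.076,(255,255,255)); 
circ(im,q,None,(.5605,.36),.055,.004); circ(im,q,None,(.5605,.36),.031,.052,(0,255,0))
cv2.imwrite("pics/t8.png",cv2.resize(im[160:300,80:330],None,fx=3,fy=3)[:,:,::-1])
s=ctrl.get_image("scene"); cv2.imwrite("pics/s8.png",cv2.resize(s["color"][100:300,100:440],None,fx=2,fy=2)[:,:,::-1])
E
```

```text
bracket_mid 0.73 [177.7 181.7 240.2 197.1] [0.6857 0.1375] [0.6827 0.1347] [0.6755 0.1278] [0.6732 0.1257]
bracket_mid 0.71 [349.7 122.4 378.6 159. ] [ 0.7991 -0.2423] [ 0.7942 -0.2389] [ 0.7826 -0.2308] [ 0.7789 -0.2282]
cup_mid 0.69 [ 92.  230.9 128.9 255.7] [0.5604 0.3736] [0.5594 0.3668] [0.5572 0.3508] [0.5564 0.3457]
mat 0.92 [ 98.6 217.2 142.1 266.4] [0.5635 0.3497] [0.5625 0.3433] [0.5601 0.3282] [0.5594 0.3234]
```

View pics/t8.png

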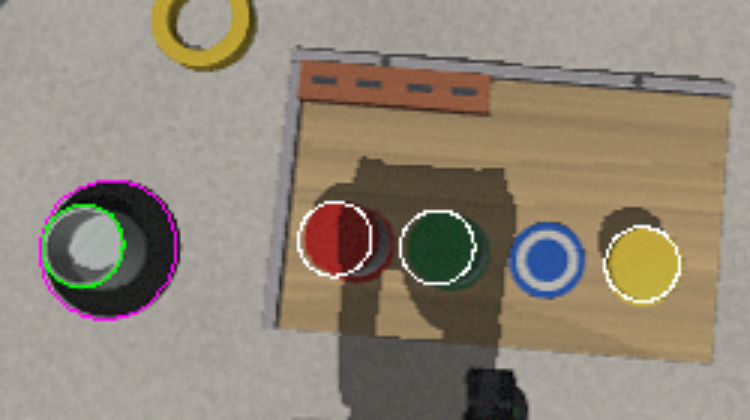

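View pics/s8.png

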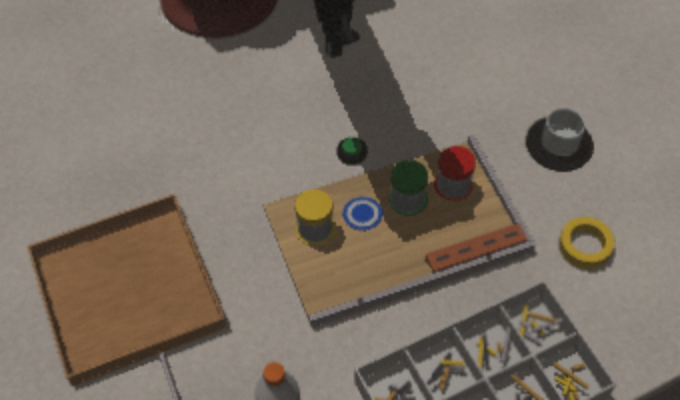

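Everything is in place, so I'm handing the job in.

```bash
python3 -c "
from station import ctrl
print(ctrl.finish_job())"
```

```text
the job is handed in; nothing more can be done
None
```

The kit is made up and the job is handed in, at about 97 s of the 210 s allowed; no verdict was reported.

**What I did**
- **Cup:** It stands on the round black mat. After I first set it down it was found about 30 mm off centre, probably the announced knock, so I gripped it again and re-centred it.
- **Bracket:** It is on the tray, pushed until a force of about 10 N built up against the back stop and then against the end stop.
- **Jars:** Red, green and yellow stand on their own spots. There was no blue jar.
- **Button:** I pressed it last, until the force jumped to 25 N, well above the 5 N needed. I have no direct reading of its travel.

**Last checks**
- **Jars and cup:** In the last top picture the three lids and the cup rim sat on the predicted circles to within a few millimetres.
- **Bracket:** I could see no gap between the bracket and either stop.
- **Bystanders:** The tape roll had not moved. The last clear view of the screwdriver and white bottle was just before the button press, and neither had moved then.

**What disagreed with the description**
- **Fingertips:** Pictures from two cameras showed them about 34–47 mm behind the reported TCP, not at it. My first grasp closed in the air just above the cup without touching it, and I corrected the heights after that.
- **Tool tilt:** Quick moves made the tool lean by up to about 5 degrees, so I corrected that before picking up the green jar. The yellow and red jars were set down with the tool leaning about 3 degrees, and settled upright on release.
- **Mat position:** The top and wrist cameras differed by several millimetres, so I centred the cup by the wrist camera.

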